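Change the field station over from generator to battery

TASK

Change the radio station over from the generator to the battery: first flip the yellow generator cabinet's toggle over to OFF until it snaps, move the orange lock-off block from the blue battery cabinet's cradle into the yellow cabinet's cradle so that it lies fully home and let go of it, and only then flip the blue cabinet's toggle over to ON until it snaps. The two must never be on together; leave the other things on the table where they are.

Things in the scene. Friction and masses are not known exactly. Their poses are not given: they have to be found in the camera images.
- gen_box: yellow sloped switch cabinet, fixed, 170 deep (x) x 160 wide (y) mm; origin at the centre of its underside. Its face rises at 30 degrees from the low front (-x side, 30 mm high) to the high back (+x side, 128 mm). The face carries a toggle lever and, uphill of it, a cradle for the lock-off block.
- gen_hoop (a point): middle of the yellow cabinet's dark steel hoop (14 mm tube): 136 wide, legs rise from the back, then lean forward to this level crossbar along y, 300 mm up, above the cradle. A gripper pointing straight down on lever or block strikes it; tilted 30 to 40 degrees (body to the front, fingertips to the back, closing along y) it passes in front.
- gen_seat (a point): where the block's handle centre (chock_grip) is when the block lies home in the yellow cabinet's cradle. x uphill along the face, y level, z the face's normal (30 degrees off vertical). Cradle: 50 (x) x 106 (y) mm inside, walls 14 mm; its floor is 69 mm below this point along -z. Lever pivot at (-27, 0, -84) mm in these axes. A lever at ON bars the cradle; a block in it bars the lever at OFF.
- gen_lever (a joint): yellow cabinet's toggle lever, 105 mm from pivot to tip, 12 mm shaft, white round grip 22 mm thick on its last 47 mm; swings about the y axis of gen_seat. 0 = OFF, leaning 0.5 rad downhill (to the front) of the face's normal; 1.0 rad = ON, 0.5 rad uphill. A spring snaps it over its centre (0.5) to the nearer end stop; it takes 4 N at the grip at the ends, none at the centre.
- gen_lever_grip (a point): middle of the white grip on the yellow cabinet's lever, 82 mm from its pivot; it moves with the lever.
- bat_box: blue sloped switch cabinet, fixed, 170 deep (x) x 160 wide (y) mm; origin at the centre of its underside. Its face rises at 30 degrees from the low front (-x side, 30 mm high) to the high back (+x side, 128 mm). The face carries a toggle lever and, uphill of it, a cradle for the lock-off block.
- bat_hoop (a point): middle of the blue cabinet's dark steel hoop (14 mm tube): 136 wide, legs rise from the back, then lean forward to this level crossbar along y, 300 mm up, above the cradle. A gripper pointing straight down on lever or block strikes it; tilted 30 to 40 degrees (body to the front, fingertips to the back, closing along y) it passes in front.
- bat_seat (a point): where the block's handle centre (chock_grip) is when the block lies home in the blue cabinet's cradle. x uphill along the face, y level, z the face's normal (30 degrees off vertical). Cradle: 50 (x) x 106 (y) mm inside, walls 14 mm; its floor is 69 mm below this point along -z. Lever pivot at (-27, 0, -84) mm in these axes. A lever at ON bars the cradle; a block in it bars the lever at OFF.
- bat_lever (a joint): blue cabinet's toggle lever, 105 mm from pivot to tip, 12 mm shaft, red round grip 22 mm thick on its last 47 mm; swings about the y axis of bat_seat. 0 = OFF, leaning 0.5 rad downhill (to the front) of the face's normal; 1.0 rad = ON, 0.5 rad uphill. A spring snaps it over its centre (0.5) to the nearer end stop; it takes 4 N at the grip at the ends, none at the centre.
- bat_lever_grip (a point): middle of the red grip on the blue cabinet's lever, 82 mm from its pivot; it moves with the lever.
- chock_grip (a point): middle of the handle of the loose orange lock-off block with a white stripe, about 0.3 kg, weighted low. Block 44 (x) x 100 (y) x 46 (z) mm; on it stands the handle, 30 (x) x 26 (y) x 46 (z) mm, gripped across its 26 mm. This point lies 69 mm above the block's underside, axes along its edges. It starts in the blue cabinet's cradle, axes along bat_seat's; it fits either way round.
- screwdriver_mid (a point): bystander, to be left where it is: green-handled screwdriver lying between the cabinets, 190 long, its middle (mm)
- tape_mid (a point): bystander, to be left where it is: roll of white tape, 100 wide, 45 high, its centre (mm)
- mic_mid (a point): bystander, to be left where it is: black hand microphone lying flat, 62 x 95 x 34, its centre (mm)
- spray_mid (a point): bystander, to be left where it is: blue spray can, 54 thick, 190 high, its centre (mm)
- mug_mid (a point): bystander, to be left where it is: white mug, 80 wide, 95 high, its centre (mm)
- headset_case_mid (a point): bystander, to be left where it is: grey headset case, 120 x 90 x 45, its centre (mm)
Mind the look-alikes: they are no part of the job. Of the things shaped like the part that bears chock_grip, the orange one is meant.

How it is judged:
By the outcome, as a careful person would: the job done as asked, in the order asked, and still so for the second after the job is handed in, with the robot touching nothing.
It also fails if it takes over 72 s, if anything falls off the work surface, if the arm or the gripper's body presses on something with over 40 N, if the wrist force passes 120 N, or if a joint passes its speed limit or range.

ROBOT

A 6-joint arm with a two-finger parallel gripper is mounted at the origin on the work surface. World frame = base frame: x ahead of the robot, y to its left, z up, the work surface at z = 0. Lengths are in m, angles in rad, forces in N, time in s.
With the tool pointing down it reaches from about 0.3 to 0.775 m from the base axis. Payload 14.6 kg.
Tool frame: the origin (TCP) lies at the centre of the arm's flange, where the gripper is bolted on; the fingertips stand 199 mm ahead of it and the grasp point (between the pads) lies 180 mm ahead of it; z points along the fingers, y is the line along which they close (so a half turn about z gives the same grasp; the last joint's range is limited). The gripper opens to 94 mm and grips with 3 to 60 N. Pads are 16 mm wide; open, the fingers measure 119 mm over their backs; the gripper's body (75 mm by 177 mm) begins 78 mm behind the grasp point.
Start: joints at [1.28, 0.3, 1.521, -0, 1.321, -0.067], TCP at [0.122, 0.536, 0.405] pointing down, gripper open.
Joint ranges: [-3.03, 3.03], [-0.79, 2.21], [0.23, 2.52], [-1.04, 4.18], [0, 3.07], [-2.55, 2.55]. Speed limits (rad/s): [2.22, 2.22, 2.57, 3.14, 3.14, 3.14].

INTERFACE

Orientations are given as [roll, pitch, yaw] about the fixed x, y, z axes, in that order (R = Rz(yaw) Ry(pitch) Rx(roll)).
In Python, from station import ctrl gives the robot as it stands. The module is installed in compiled form; this text tells all that it offers.
- The arm moves only by the tool servo_tool, never from a script. Its argument "motion" is a list of rows, each a list of 5 numbers: the closure, from 0 (fully open) to 1 (shut), then the shift along the world's x, y, z in cm, then the turn about the world's z in degrees. A call has 1 to 20 rows; each row is the pose to reach, as a shift and turn from the pose commanded when the call began; what a row does not reach only later rows make up. A row lasts 1/8 s, in which the tool goes at most 62.5 mm and 10.7 degrees, less where a joint would pass 70% of its speed; a pose out of reach is approached as far as the arm can. A call with a gripper value outside its range is refused whole. The fingers move at their own pace and stop on an object; "squeeze" is the grip in N (left out, the last holds). Time passes only in rows, so rows that repeat a pose let the fingers close. It gives the time, the measured TCP pose, the force, the opening and the grip force at its end, in the units of the state.
- ctrl.get_obs(): the state, without advancing time (a new reading comes with each control period).
- ctrl.camera(name): name is "scene" or "top" or "wrist"; returns a dict with "image" (480x640x3 uint8, red, green, blue), "fx", "fy", "cx", "cy" (pixels), "camera_from_world" (4x4, takes a point from world to camera coordinates); the wrist camera has in their place "hand_eye" (4x4, takes a point from camera to tool coordinates, whose origin is the TCP and whose axes are the flange's). Camera axes: x right, y up, looking along -z (the intrinsics and any distortion apply to the point x, -y, -z); pixel columns grow to the right and rows downward; lengths in m; the calibration is good to about 2 mm. The wrist camera is an equidistant fisheye: a pixel r from the principal point sees the ray r / f radians off the axis. A picture is of the moment at which its call begins: read the wrist's pose just before it. There is no depth.
- ctrl.hand_in(): hands the job in; it is judged then, once.
The state is a dict: "time_s": time; "qpos": joint angles; "joint_vel": joint speeds; "tau": joint torques, N m; "ee_pos": TCP position; "eef_rot": TCP orientation; "force": force on the tool from outside, world axes, zero at the start; "moment": the same for the moment, N m; "grip_width": finger opening in m; "grip_force": force on a finger pad.
Only numpy, scipy, OpenCV 4.12 (cv2) and the standard library are available. Lean on these libraries where they do the work, as an engineer would, in place of code of your own. Each camera call takes 0.05 s, during which the arm holds its last target. There are 200 camera calls.

## Working session

There is one attempt and no reset: what is moved stays moved. The work goes in short steps, Python scripts to look and compute and a tool call to move; the robot and the scene stay as the last step left them, time stands still between calls to the robot, and variables do not carry over. Pictures are saved under pics/ and viewed, at most 10 in all, crops included, and the job is handed in when it is done.

Besides the shell and the picture viewer there is one more tool, called after "Call:" by a JSON object that holds its "name" and its "arguments". servo_tool: Moves the arm, as the interface text tells. Its arguments: {"type":"object","properties":{"motion":{"type":"array","items":{"type":"array","items":{"type":"number"}}},"squeeze":{"type":"number"}},"required":["motion"]}

```bash
mkdir -p pics; cat > h.py <<'E'
import numpy as np, cv2
from scipy.spatial.transform import Rotation as R
from station import ctrl
def ray(c,u,v):
    p=np.array([(u-c['cx'])/c['fx'],-(v-c['cy'])/c['fy'],-1.])
    M=np.linalg.inv(c['camera_from_world']); return M[:3,3],M[:3,:3]@p
def plane(c,u,v,z):
    o,d=ray(c,u,v); return o+d*(z-o[2])/d[2]
def tri(rs):
    A=np.zeros((3,3));b=np.zeros(3)
    for o,d in rs:
        d=d/np.linalg.norm(d);P=np.eye(3)-np.outer(d,d);A+=P;b+=P@o
    x=np.linalg.solve(A,b)
    return x,[np.linalg.norm(np.cross(x-o,d/np.linalg.norm(d))) for o,d in rs]
def proj(c,X):
    p=c['camera_from_world'][:3]@np.append(X,1); return c['cx']+c['fx']*p[0]/-p[2], c['cy']-c['fy']*p[1]/-p[2]
def save(c,n): cv2.imwrite(n,c['image'][:,:,::-1])
E
python3 - <<'E'
from h import *
s=ctrl.get_obs(); print(s)
for n in ('scene','top'):
    c=ctrl.camera(n); save(c,f'pics/{n}0.png'); print(n,c['fx'],c['cx'],c['cy'],[k for k in c],np.linalg.inv(c['camera_from_world']).round(3).tolist())
E
```

```text
{'time_s': 0.0, 'qpos': array([ 1.28041339e+00,  3.00463256e-01,  1.52160247e+00,  7.84988758e-06,
        1.32068538e+00, -6.66037011e-02]), 'joint_vel': array([-0.00098408,  0.00038621, -0.00219864,  0.00073334,  0.000247  ,
       -0.00065635]), 'tau': array([-6.27455643e-05, -5.31799936e+01, -3.52752435e+01,  7.08074123e-02,
        2.43461947e-02, -1.04155467e-04]), 'ee_pos': array([0.12204738, 0.53624887, 0.40408145]), 'eef_rot': array([-3.14043728e+00, -8.46866602e-05,  2.91781142e+00]), 'force': array([-0.2626856 ,  0.39165419, -0.44416896]), 'moment': array([-0.03008913,  0.02181092, -0.0096979 ]), 'grip_force': 0.0, 'grip_width': 0.0940474717099214}
scene 591.9309578475979 313.5193800483494 244.16339829623942 ['image', 'fx', 'fy', 'cx', 'cy', 'camera_from_world'] [[-0.574, -0.557, 0.6, 1.28], [0.819, -0.399, 0.412, 0.509], [0.01, 0.728, 0.685, 1.058], [0.0, 0.0, 0.0, 1.0]]
top 593.2613611749106 311.7547779129122 229.5889313326074 ['image', 'fx', 'fy', 'cx', 'cy', 'camera_from_world'] [[0.005, 0.996, -0.088, 0.376], [-1.0, 0.006, 0.011, -0.011], [0.011, 0.088, 0.996, 1.552], [0.0, 0.0, 0.0, 1.0]]
```

View pics/scene0.png

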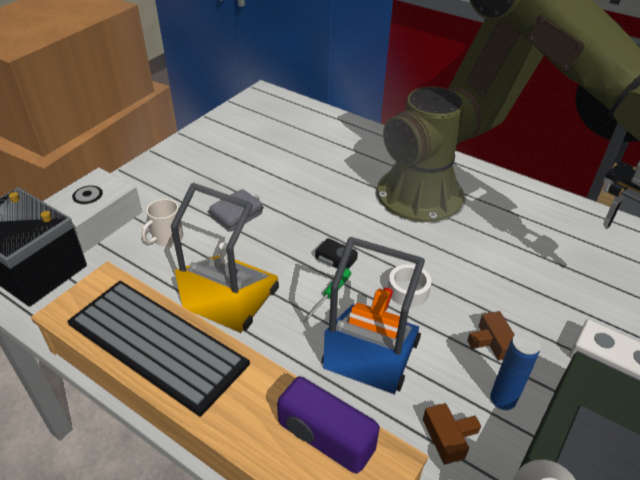

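View pics/top0.png

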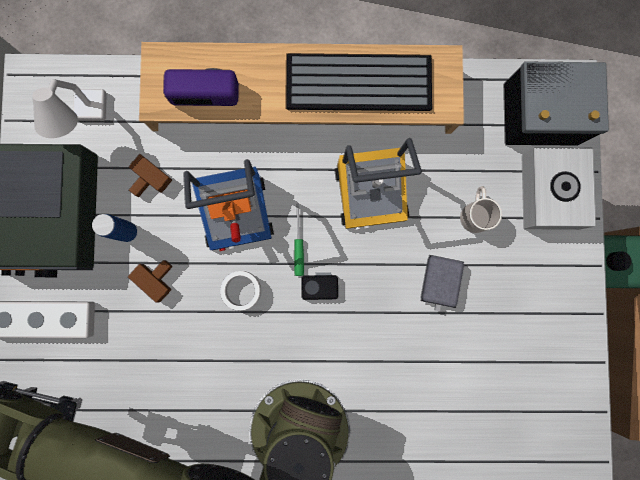

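```bash
python3 - <<'E'
import cv2,numpy as np
t=cv2.imread('pics/top0.png');s=cv2.imread('pics/scene0.png')
a=cv2.resize(t[125:275,170:430],(780,450),interpolation=cv2.INTER_CUBIC)
b=cv2.resize(s[170:395,160:430],(720,600),interpolation=cv2.INTER_CUBIC)
cv2.imwrite('pics/c1.png',a);cv2.imwrite('pics/c2.png',b)
E
```

```text
(no output)
```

View pics/c1.png

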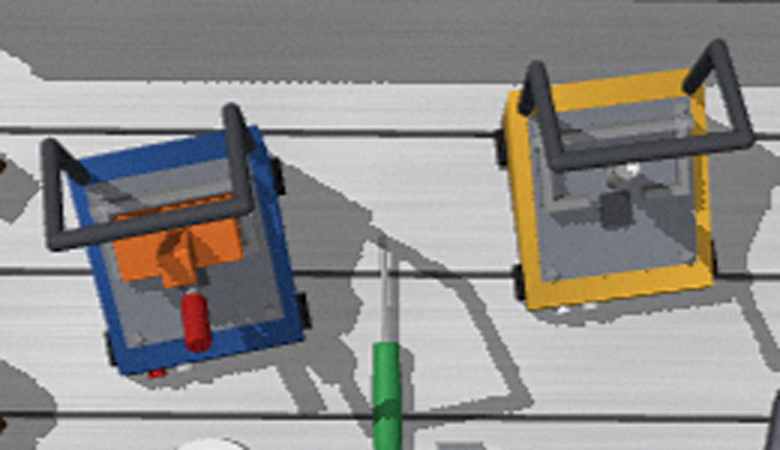

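View pics/c2.png

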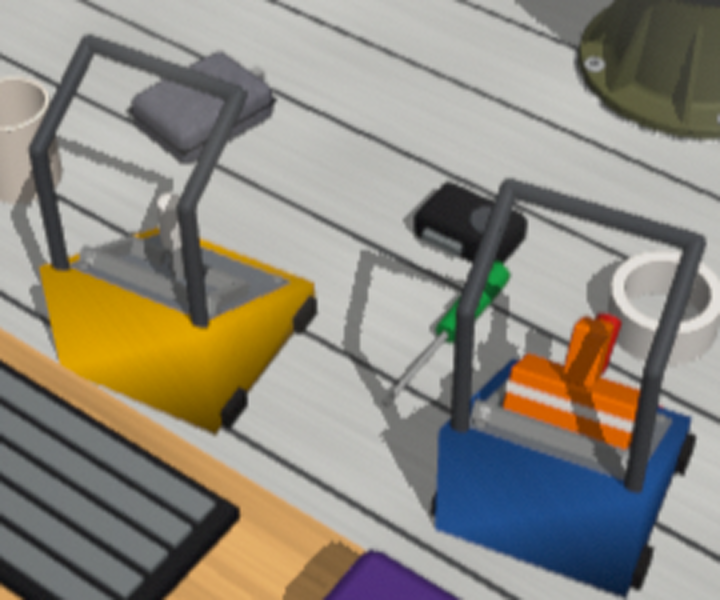

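```bash
cat > m.py <<'E'
from h import *
import pickle
t=ctrl.camera('top');s=ctrl.camera('scene')
T=lambda u,v:(170+u/3,125+v/3); S=lambda u,v:(160+u/2.667,170+v/2.667)
D={'Y':dict(bar=[((560,158),(240,97)),((748,137),(88,42))],front=[(530,307),(713,285)],back=[(505,92),(705,68)]),
   'B':dict(bar=[((57,243),(697,243)),((243,208),(510,187))],front=[(125,372),(302,338)],back=[(75,160),(258,127)])}
for k,d in D.items():
    P=[]
    for a,b in d['bar']:
        x,e=tri([ray(t,*T(*a)),ray(s,*S(*b))]);P.append(x);print(k,'bar',x.round(4),np.round(e,4))
    v=P[0]-P[1];yaw=np.arctan2(-v[0],v[1]);bm=(P[0]+P[1])/2
    f=[plane(t,*T(*a),.03) for a in d['front']];b=[plane(t,*T(*a),.128) for a in d['back']]
    w=f[0]-f[1];w2=b[0]-b[1]
    print(' yaw bar %.2f front %.2f back %.2f'%tuple(np.degrees([yaw,np.arctan2(-w[0],w[1]),np.arctan2(-w2[0],w2[1])])),'len',np.linalg.norm(v),np.linalg.norm(w),np.linalg.norm(w2))
    fm=(f[0]+f[1])/2;b_=(b[0]+b[1])/2
    print(' front mid',fm.round(4),'back mid',b_.round(4),'depth',np.linalg.norm((b_-fm)[:2]),'dir',np.degrees(np.arctan2(b_[1]-fm[1],b_[0]-fm[0])))
    y=np.arctan2(-w[0],w[1]);ex=np.array([np.cos(y),np.sin(y),0]);c=(fm+b_)/2
    print(' origin',c.round(4),'bar local x,y',(bm-c)@ex,(bm-c)@np.array([-ex[1],ex[0],0]),bm[2])
# yellow lever tip
print(tri([ray(t,*T(632,170)),ray(s,*S(167,202))]))
# blue lever tip / chock top
E
python3 m.py
```

```text
Y bar [ 0.5984 -0.118   0.2977] [0.0024 0.0024]
Y bar [ 0.6157 -0.2542  0.2988] [0.0002 0.0002]
 yaw bar 7.22 front 7.24 back 7.38 len 0.13730944776459963 0.15896838194212445 0.16432085940805594
 front mid [ 0.5278 -0.1962  0.03  ] back mid [ 0.6946 -0.1716  0.128 ] depth 0.16852162442427557 dir 8.386890464635334
 origin [ 0.6112 -0.1839  0.079 ] bar local x,y -0.0043745133071504405 -0.0016604282634366484 0.2982081948587969
B bar [0.5362 0.237  0.2974] [0.0004 0.0004]
B bar [0.5628 0.1043 0.2979] [0.0012 0.0012]
 yaw bar 11.35 front 11.27 back 10.81 len 0.13532929614974754 0.1537067404724561 0.14988642016099452
 front mid [0.4749 0.1535 0.03  ] back mid [0.6396 0.1836 0.128 ] depth 0.16745799369119724 dir 10.346624977134528
 origin [0.5573 0.1685 0.079 ] bar local x,y -0.007172950603551423 0.0036388202088943745 0.29765007043638436
(array([ 0.61520072, -0.18922348,  0.16179831]), [np.float64(0.0005356080948254446), np.float64(0.0005356080948253512)])
```

Call:
{"name": "servo_tool", "arguments": {"motion": [[0,0,2,5,0],[0,0,5,10,0],[0,0,9,15,0],[0,2,13,20,0],[0,3,18,20,0],[0,4,23,20,0],[0,5,28,20,0],[0,6,33,20,0],[0,7,38,20,0],[0,8,43,20,0],[0,8,43,20,0],[0,8,43,20,0]]}}

```text
time_s: 1.7
ee_pos: [0.1593, 0.7608, 0.5295]
eef_rot: [3.105, -0.001, 2.918]
force: [0.4, 0.1, -0.4]
grip_width: 0.0942
grip_force: 0.0
```

```bash
python3 -c "
from station import ctrl
s=ctrl.get_obs();print(s['time_s'],s['qpos'].round(3),s['ee_pos'].round(4),s['eef_rot'].round(4))"
```

```text
1.7 [ 1.317  0.947  0.235  0.002  1.923 -0.029] [0.1593 0.7608 0.5295] [ 3.1048e+00 -6.0000e-04  2.9178e+00]
```

Call:
{"name": "servo_tool", "arguments": {"motion": [[0,-1,-4,-5,0],[0,-1,-4,-5,0],[0,-1,-4,-5,0]]}}

```text
time_s: 2.08
ee_pos: [0.1491, 0.72, 0.4777]
eef_rot: [3.11, -0.001, 2.918]
force: [0.7, 1.4, 0.4]
grip_width: 0.0942
grip_force: 0.0
```

```bash
python3 -c "
from station import ctrl
s=ctrl.get_obs();print(s['time_s'],s['qpos'].round(3),s['ee_pos'].round(4),s['eef_rot'].round(4))"
```

```text
2.075 [ 1.317  0.73   0.723  0.002  1.657 -0.03 ] [0.1491 0.72   0.4777] [ 3.1100e+00 -7.0000e-04  2.9179e+00]
```

```bash
python3 -c "
from h import *
c=ctrl.camera('wrist');print(c['hand_eye'].round(3).tolist(),c['fx'],c['cx'],c['cy']);save(c,'pics/w0.png')
s=ctrl.get_obs();print(R.from_euler('xyz',s['eef_rot']).as_matrix().round(3))"
```

```text
[[0.0, 0.967, 0.254, 0.074], [1.0, 0.0, -0.001, 0.001], [-0.001, 0.254, -0.967, 0.019], [0.0, 0.0, 0.0, 1.0]] 371.64829954431775 317.96135167153267 242.94811156617115
[[-0.975  0.222  0.007]
 [ 0.222  0.974  0.035]
 [ 0.001  0.036 -0.999]]
```

Call:
{"name": "servo_tool", "arguments": {"motion": [[0,0,0,0,10.5],[0,0,0,0,21],[0,0,0,0,31.5],[0,0,0,0,42],[0,0,0,0,52.5],[0,0,0,0,63],[0,0,0,0,73.5],[0,0,0,0,84],[0,0,0,0,91.5],[0,0,0,0,91.5]]}}

```text
time_s: 3.38
ee_pos: [0.1495, 0.7215, 0.4812]
eef_rot: [3.106, 0.003, -1.769]
force: [0.5, -0.1, -0.3]
grip_width: 0.0939
grip_force: 0.0
```

Call:
{"name": "servo_tool", "arguments": {"motion": [[0,15,58,0,0],[0,15,58,0,0],[0,15,58,0,0]]}}

```text
time_s: 3.75
ee_pos: [0.1714, 0.7929, 0.4486]
eef_rot: [3.105, 0.026, -1.773]
force: [-0.6, -4.4, 3.9]
grip_width: 0.0942
grip_force: 0.0
```

Call:
{"name": "servo_tool", "arguments": {"motion": [[0,15,58,0,0],[0,15,58,0,0],[0,15,58,0,0]]}}

```text
time_s: 4.12
ee_pos: [0.1804, 0.808, 0.4095]
eef_rot: [3.106, 0.071, -1.772]
force: [0.3, -0.4, -0.1]
grip_width: 0.0941
grip_force: 0.0
```

```bash
cat >> h.py <<'E'
def st():
    s=ctrl.get_obs();M=R.from_euler('xyz',s['eef_rot']).as_matrix();z=M[:,2]
    print(s['time_s'],'q',s['qpos'].round(3),'p',s['ee_pos'].round(4),'tilt %.2f az %.2f xaz %.2f'%tuple(np.degrees([np.arccos(-z[2]),np.arctan2(z[1],z[0]),np.arctan2(-M[1,0],-M[0,0])])),'yz %.2f'%np.degrees(np.arcsin(M[2,1])),'grasp',(s['ee_pos']+.18*z).round(4),'F',s['force'].round(1),s['grip_width'].round(4),round(float(s['grip_force']),1));return s,M
E
python3 -c "
from h import *
st()"
```

```text
Traceback (most recent call last):
  File "h.py", line 20, in st
    print(s['time_s'],'q',s['qpos'].round(3),'p',s['ee_pos'].round(4),'tilt %.2f az %.2f xaz %.2f'%tuple(np.degrees([np.arccos(-z[2]),np.arctan2(z[1],z[0]),np.arctan2(-M[1,0],-M[0,0])])),'yz %.2f'%np.degrees(np.arcsin(M[2,1])),'grasp',(s['ee_pos']+.18*z).round(4),'F',s['force'].round(1),s['grip_width'].round(4),round(float(s['grip_force']),1));return s,M
                                                                                                                                                                                                                                                                                                ^^^^^^^^^^^^^^^^^^^^^
AttributeError: 'float' object has no attribute 'round'
```

Call:
{"name": "servo_tool", "arguments": {"motion": [[0,15,58,25,0],[0,15,58,25,0],[0,15,58,25,0],[0,15,58,25,0],[0,15,58,25,0],[0,15,58,25,0]]}}

```text
time_s: 4.88
ee_pos: [0.1857, 0.8003, 0.4364]
eef_rot: [3.107, 0.108, -1.772]
force: [-0.5, 0.4, 0.0]
grip_width: 0.094
grip_force: 0.0
```

Call:
{"name": "servo_tool", "arguments": {"motion": [[0,15,58,25,0]]}}

```text
time_s: 5.0
ee_pos: [0.1871, 0.801, 0.4412]
eef_rot: [3.108, 0.145, -1.773]
force: [0.5, -0.5, 0.7]
grip_width: 0.0937
grip_force: 0.0
```

Call:
{"name": "servo_tool", "arguments": {"motion": [[0,15,58,25,0]]}}

```text
time_s: 5.12
ee_pos: [0.1885, 0.8017, 0.4464]
eef_rot: [3.108, 0.184, -1.775]
force: [0.9, 0.1, 0.4]
grip_width: 0.094
grip_force: 0.0
```

Call:
{"name": "servo_tool", "arguments": {"motion": [[0,15,58,25,0]]}}

```text
time_s: 5.25
ee_pos: [0.1898, 0.8026, 0.4507]
eef_rot: [3.109, 0.221, -1.776]
force: [-0.8, 0.2, -0.4]
grip_width: 0.0942
grip_force: 0.0
```

```bash
sed -i "s/s\['grip_width'\].round(4)/round(float(s['grip_width']),4)/" h.py
python3 -c "
from h import *
st()"
```

```text
5.25 q [ 1.29   1.048  0.235  0.049  1.64  -1.641] p [0.1898 0.8026 0.4507] tilt 12.78 az 86.69 xaz 78.24 yz 1.82 grasp [0.1921 0.8423 0.2752] F [-0.8  0.2 -0.4] 0.0942 0.0
```

Call:
{"name": "servo_tool", "arguments": {"motion": [[0,15,58,25,1.8]]}}

```text
time_s: 5.38
ee_pos: [0.191, 0.8036, 0.4544]
eef_rot: [3.111, 0.257, -1.744]
force: [0.0, -0.3, -0.3]
grip_width: 0.0941
grip_force: 0.0
```

Call:
{"name": "servo_tool", "arguments": {"motion": [[0,15,58,25,0]]}}

```text
time_s: 5.5
ee_pos: [0.1923, 0.8049, 0.4579]
eef_rot: [3.113, 0.294, -1.746]
force: [-0.2, -0.9, -0.2]
grip_width: 0.0942
grip_force: 0.0
```

Call:
{"name": "servo_tool", "arguments": {"motion": [[0,15,58,25,0]]}}

```text
time_s: 5.62
ee_pos: [0.1934, 0.8063, 0.461]
eef_rot: [3.114, 0.331, -1.748]
force: [0.1, 1.1, -0.4]
grip_width: 0.0943
grip_force: 0.0
```

Call:
{"name": "servo_tool", "arguments": {"motion": [[0,15,58,25,0]]}}

```text
time_s: 5.75
ee_pos: [0.1946, 0.8079, 0.4637]
eef_rot: [3.116, 0.368, -1.749]
force: [0.2, 0.8, 0.3]
grip_width: 0.0937
grip_force: 0.0
```

Call:
{"name": "servo_tool", "arguments": {"motion": [[0,15,58,25,0]]}}

```text
time_s: 5.88
ee_pos: [0.1957, 0.8096, 0.4662]
eef_rot: [3.118, 0.405, -1.75]
force: [-0.1, 0.6, -0.8]
grip_width: 0.0939
grip_force: 0.0
```

```bash
python3 -c "
from h import *
st()"
```

```text
5.875 q [ 1.284  1.034  0.236  0.066  1.471 -1.676] p [0.1957 0.8096 0.4662] tilt 23.26 az 83.14 xaz 79.73 yz 1.24 grasp [0.2042 0.8802 0.3008] F [-0.1  0.6 -0.8] 0.0939 0.0
```

Call:
{"name": "servo_tool", "arguments": {"motion": [[0,15,58,25,6]]}}

```text
time_s: 6.0
ee_pos: [0.1963, 0.811, 0.4681]
eef_rot: [3.124, 0.442, -1.644]
force: [-1.4, 0.8, 1.0]
grip_width: 0.0941
grip_force: 0.0
```

Call:
{"name": "servo_tool", "arguments": {"motion": [[0,15,58,25,0]]}}

```text
time_s: 6.12
ee_pos: [0.1975, 0.8129, 0.47]
eef_rot: [3.129, 0.479, -1.648]
force: [0.2, 0.9, -0.5]
grip_width: 0.0937
grip_force: 0.0
```

Call:
{"name": "servo_tool", "arguments": {"motion": [[0,15,58,25,0]]}}

```text
time_s: 6.25
ee_pos: [0.1982, 0.8149, 0.4718]
eef_rot: [3.135, 0.515, -1.649]
force: [-0.1, -0.9, 0.3]
grip_width: 0.0943
grip_force: 0.0
```

```bash
python3 -c "
from h import *
st()"
```

```text
6.25 q [ 1.279  1.031  0.236  0.113  1.372 -1.779] p [0.1982 0.8149 0.4718] tilt 29.52 az 86.26 xaz 85.50 yz 0.33 grasp [0.204  0.9034 0.3151] F [-0.1 -0.9  0.3] 0.0943 0.0
```

Call:
{"name": "servo_tool", "arguments": {"motion": [[0,1.5,-5.5,0,-9],[0,3,-11,0,-18],[0,4.5,-17,0,-27],[0,6,-23,0,-36],[0,8,-28.5,0,-45],[0,9.5,-34,0,-54],[0,11,-40,0,-63],[0,12.5,-45.5,0,-72],[0,14,-51,0,-78],[0,15.5,-57,0,-78],[0,17,-62.5,0,-78],[0,18.5,-68,0,-78],[0,20,-73.5,0,-78],[0,21.5,-79,0,-78],[0,23,-84.5,-1,-78],[0,24.5,-90,-3,-78],[0,26,-96,-6,-78],[0,28,-102,-9,-78],[0,28,-102,-9,-78]]}}

```text
time_s: 8.62
ee_pos: [0.4782, -0.2077, 0.3797]
eef_rot: [3.134, 0.511, -3.013]
force: [1.2, 0.5, 0.2]
grip_width: 0.0942
grip_force: 0.0
```

```bash
python3 -c "
from h import *
s,M=st()
c=ctrl.camera('wrist');save(c,'pics/w1.png');np.savez('w1.npz',p=s['ee_pos'],M=M)
c=ctrl.camera('top');save(c,'pics/t1.png')"
```

```text
8.625 q [-0.521  0.203  1.724  0.417  0.843 -2.444] p [ 0.4782 -0.2077  0.3797] tilt 29.28 az 8.27 xaz 7.35 yz 0.39 grasp [ 0.5654 -0.195   0.2227] F [1.2 0.5 0.2] 0.0942 0.0
```

View pics/w1.png

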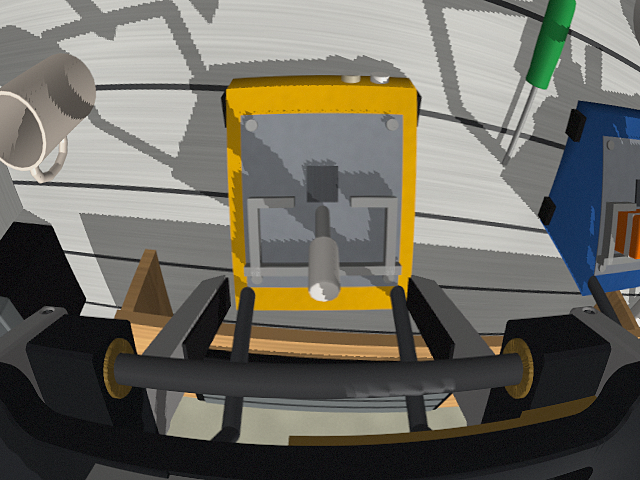

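```bash
cat >> h.py <<'E'
def wray(c,p,M,u,v):
    a=np.array([(u-c['cx'])/c['fx'],(v-c['cy'])/c['fy']]);r=np.hypot(*a)
    d=np.array([np.sin(r)*a[0]/r,-np.sin(r)*a[1]/r,-np.cos(r)]);H=c['hand_eye']
    return p+M@H[:3,3],M@H[:3,:3]@d
def loc(P,yaw,o): 
    d=np.asarray(P)-o;c,s=np.cos(yaw),np.sin(yaw);return np.array([c*d[0]+s*d[1],-s*d[0]+c*d[1],d[2]])
E
python3 -c "
from h import *
f=np.load('w1.npz');p,M=f['p'],f['M'];c=ctrl.camera('wrist');t=ctrl.camera('top');s=ctrl.camera('scene')
yaw=np.radians(7.25);o=np.array([.6112,-.1839,0])
def pl(u,v,z):
    a,d=wray(c,p,M,u,v);return a+d*(z-a[2])/d[2]
T=lambda u,v:(170+u/3,125+v/3); S=lambda u,v:(160+u/2.667,170+v/2.667)
rs=[wray(c,p,M,323,291),ray(t,*T(632,170)),ray(s,*S(167,202))]
x,e=tri(rs);print('tip',x,loc(x,yaw,o),e)
x,e=tri(rs[:2]);print('tip2',x,loc(x,yaw,o),e)
for n,u,v,z in [('fl',230,80,.03),('fr',418,80,.03),('backL',233,308,.128),('backR',410,308,.128),('slot',322,184,.07),('pivot',322,207,.08)]:
    X=pl(u,v,z);print(n,X.round(4),loc(X,yaw,o).round(4))
"
```

```text
tip [ 0.61708278 -0.18553736  0.1686292 ] [ 0.00562911 -0.00236667  0.1686292 ] [np.float64(0.0032981046435516573), np.float64(0.004116697505471921), np.float64(0.0027413868215624988)]
tip2 [ 0.61195019 -0.18549565  0.17609902] [ 0.00054282 -0.00167757  0.17609902] [np.float64(0.0015057785442160756), np.float64(0.0015057785442160832)]
fl [ 0.5314 -0.2704  0.03  ] [-0.0901 -0.0757  0.03  ]
fr [ 0.5104 -0.1154  0.03  ] [-0.0914  0.0807  0.03  ]
backL [ 0.7073 -0.2535  0.128 ] [ 0.0865 -0.0812  0.128 ]
backR [ 0.6877 -0.0901  0.128 ] [0.0877 0.0834 0.128 ]
slot [ 0.6014 -0.1845  0.07  ] [-0.0098  0.0007  0.07  ]
pivot [ 0.6181 -0.1823  0.08  ] [0.007  0.0007 0.08  ]
```

Call:
{"name": "servo_tool", "arguments": {"motion": [[0,1,1,-1,0],[0,2,1.1,-2.5,0],[0,3,1.1,-4,0],[0,4,1.1,-5.5,0],[0,4.6,1.15,-6.4,0],[0,5,1.15,-7.1,0],[0,5,1.15,-7.1,0],[0.5,5,1.15,-7.1,0],[1,5,1.15,-7.1,0],[1,5,1.15,-7.1,0],[1,5,1.15,-7.1,0],[1,5,1.15,-7.1,0]], "squeeze": 8}}

```text
time_s: 10.38
ee_pos: [0.5281, -0.1937, 0.3107]
eef_rot: [3.135, 0.513, -3.009]
force: [-0.2, 0.0, -0.2]
grip_width: 0.0475
grip_force: 0.0
```

```bash
python3 -c "
from h import *
s,M=st()
c=ctrl.camera('wrist');save(c,'pics/w2.png')"
```

```text
10.375 q [-0.452  0.37   1.684  0.442  0.702 -2.442] p [ 0.5281 -0.1937  0.3107] tilt 29.39 az 8.40 xaz 7.62 yz 0.33 grasp [ 0.6155 -0.1808  0.1538] F [-0.2  0.  -0.2] 0.0475 0.0
```

View pics/w2.png

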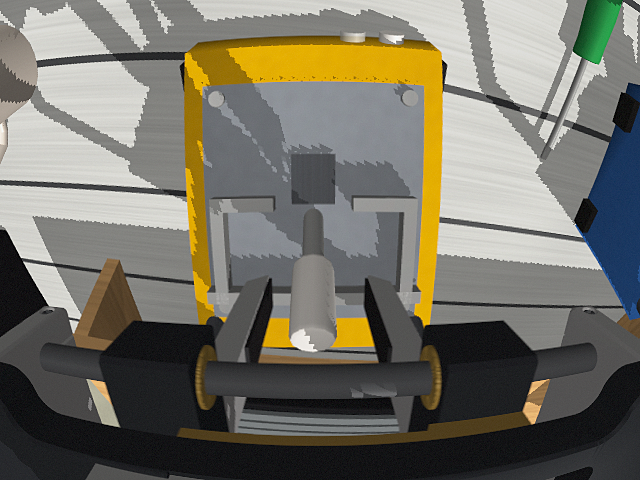

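Call:
{"name": "servo_tool", "arguments": {"motion": [[1,0,-0.2,0,0],[1,0,-0.2,0,0],[1,0,-0.2,0,0],[1,0,-0.2,0,0],[1,0,-0.2,0,0]], "squeeze": 10}}

```text
time_s: 11.05
ee_pos: [0.5281, -0.196, 0.3106]
eef_rot: [3.136, 0.513, -3.009]
force: [1.4, -5.2, -2.0]
grip_width: 0.0218
grip_force: 10.0
```

Call:
{"name": "servo_tool", "arguments": {"motion": [[1,-1.2,-0.15,0,0],[1,-2.4,-0.3,-0.3,0],[1,-3.5,-0.45,-0.8,0],[1,-4.5,-0.6,-1.4,0],[1,-5.4,-0.7,-2.1,0],[1,-6.1,-0.8,-2.7,0],[1,-6.7,-0.85,-3.2,0],[1,-6.7,-0.85,-3.2,0]]}}

```text
time_s: 12.05
ee_pos: [0.468, -0.1961, 0.2847]
eef_rot: [3.139, 0.498, -3.018]
force: [0.5, -0.2, 0.1]
grip_width: 0.0005
grip_force: 0.0
```

```bash
python3 -c "
from h import *
s,M=st()
c=ctrl.camera('wrist');save(c,'pics/w3.png')"
```

```text
12.05 q [-0.509  0.298  1.852  0.497  0.64  -2.554] p [ 0.468  -0.1961  0.2847] tilt 28.52 az 7.41 xaz 7.11 yz 0.13 grasp [ 0.5532 -0.185   0.1266] F [ 0.5 -0.2  0.1] 0.0005 0.0
```

View pics/w3.png

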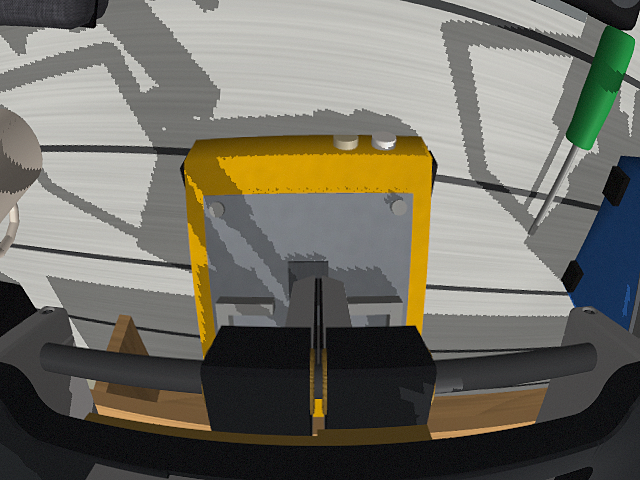

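```bash
python3 -c "
from h import *
c=ctrl.camera('top');s=ctrl.camera('scene')
a=cv2.resize(s['image'][170:300,160:300],(560,520),interpolation=cv2.INTER_CUBIC)[:,:,::-1]
cv2.imwrite('pics/s3.png',a)"
```

```text
(no output)
```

View pics/s3.png

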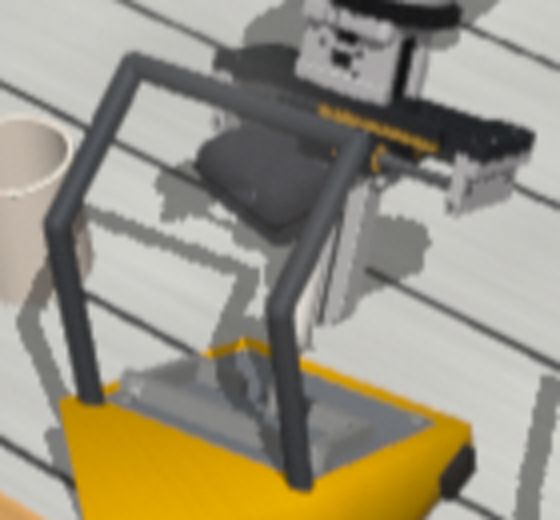

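Call:
{"name": "servo_tool", "arguments": {"motion": [[1,0,0,2,0],[1,0,0,5,0],[1,-1,0,8,0],[1,-2,2,10,0],[0,-3,7,10.4,0],[0,-4,13,10.4,0],[0,-5,19,10.4,1],[0,-5.5,25,10.4,2],[0,-6,30,10.4,3],[0,-6,33.5,10.4,4],[0,-6,33.5,10.4,4],[0,-6,33.5,10.4,4]]}}

```text
time_s: 13.7
ee_pos: [0.4082, 0.1382, 0.3891]
eef_rot: [3.14, 0.499, -2.948]
force: [0.6, -0.7, -0.4]
grip_width: 0.0769
grip_force: 0.0
```

```bash
python3 -c "
from h import *
s,M=st()
w=ctrl.camera('wrist');t=ctrl.camera('top');sc=ctrl.camera('scene');np.savez('w4.npz',p=s['ee_pos'],M=M)
tw=np.hstack([cv2.resize(w['image'],(400,300)),cv2.resize(t['image'][140:240,330:430],(300,300),interpolation=cv2.INTER_CUBIC)])
b=cv2.resize(sc['image'][170:300,160:300],(300,278),interpolation=cv2.INTER_CUBIC)
z=np.zeros((300,700,3),np.uint8);
z[:278,400:]=b; z[:,:400]=cv2.resize(w['image'][130:430,120:520],(400,300))
cv2.imwrite('pics/m4.png',np.vstack([tw,z])[:,:,::-1]);cv2.imwrite('pics/w4.png',w['image'][:,:,::-1])
o=np.array([.6112,-.1839,0]);yaw=np.radians(7.25);ex=np.array([np.cos(yaw),np.sin(yaw),0])
for n,a in (('ON',1.35),('OFF',58.65)):
  for r in (.07,.082,.1):
    X=o+ex*(.0065-r*np.sin(np.radians(a)))+np.array([0,0,.063+r*np.cos(np.radians(a))])
    for c in (t,sc):
        u,v=proj(c,X);print(n,r,int(u),int(v),c['image'][int(v),int(u)])
"
```

```text
13.7 q [ 0.245 -0.024  1.949 -0.035  0.719 -1.499] p [0.4082 0.1382 0.3891] tilt 28.56 az 11.29 xaz 11.11 yz 0.08 grasp [0.4926 0.1551 0.231 ] F [ 0.6 -0.7 -0.4] 0.0769 0.0
ON 0.07 376 183 [147 147 146]
ON 0.07 225 256 [172 167 163]
ON 0.082 377 182 [168 164 164]
ON 0.082 225 252 [106 102 100]
ON 0.1 378 181 [162 160 158]
ON 0.1 224 246 [144 140 136]
OFF 0.07 378 208 [130 135 144]
OFF 0.07 241 251 [189 189 184]
OFF 0.082 379 212 [131 134 141]
OFF 0.082 243 246 [191 192 187]
OFF 0.1 380 218 [225 175  60]
OFF 0.1 246 239 [188 188 184]
```

View pics/m4.png

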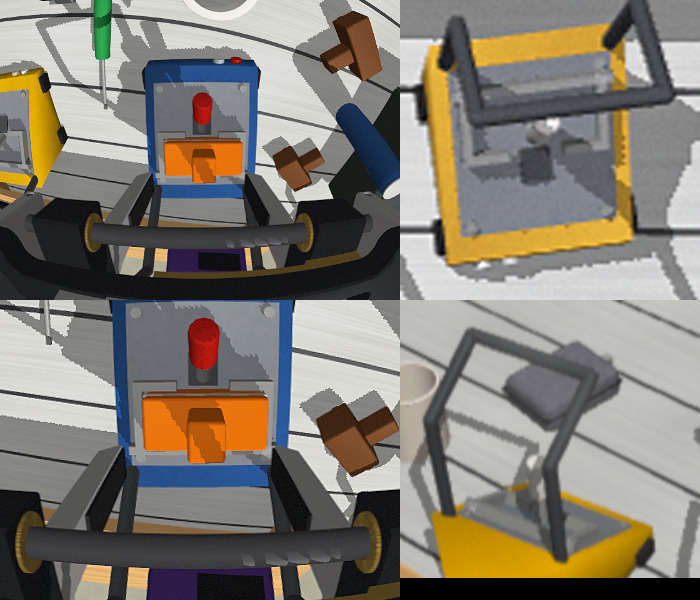

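Call:
{"name": "servo_tool", "arguments": {"motion": [[0,1,-5.5,1,-1],[0,2,-11,1.6,-3],[0,3,-16.5,1.6,-5],[0,4,-22,1.6,-7],[0,5.5,-27.5,1.6,-9],[0,6.9,-32.9,1.6,-9],[0,8,-32.8,-0.5,-9],[0,9.2,-32.8,-2.7,-9],[0,10.4,-32.7,-5,-9],[0,11.4,-32.7,-6.8,-9],[0,12.2,-32.7,-8.1,-9],[1,12.2,-32.7,-8.1,-9],[1,12.2,-32.7,-8.1,-9],[1,12.2,-32.7,-8.1,-9],[1,12.2,-32.7,-8.1,-9],[1,12.2,-32.7,-8.1,-9],[1,12.2,-32.7,-8.1,-9],[1,12.2,-32.7,-8.1,-9],[1,12.2,-32.7,-8.1,-9]], "squeeze": 50}}

```text
time_s: 16.23
ee_pos: [0.5302, -0.1873, 0.3081]
eef_rot: [3.137, 0.498, -3.105]
force: [-1.7, 9.9, 2.3]
grip_width: 0.0211
grip_force: 50.0
```

```bash
python3 -c "
from h import *
s,M=st()"
```

```text
16.225 q [-0.433  0.37   1.688  0.364  0.667 -2.282] p [ 0.5302 -0.1873  0.3081] tilt 28.52 az 2.67 xaz 2.10 yz 0.24 grasp [ 0.6161 -0.1833  0.15  ] F [-1.7  9.9  2.3] 0.0211 50.0
```

Call:
{"name": "servo_tool", "arguments": {"motion": [[1,-0.7,-0.1,0,0],[1,-1.35,-0.15,-0.1,0],[1,-2.1,-0.25,-0.3,0],[1,-2.8,-0.35,-0.5,0],[1,-3.5,-0.45,-0.85,0],[1,-4.2,-0.55,-1.2,0],[1,-4.8,-0.6,-1.6,0],[1,-4.8,-0.6,-1.6,0]]}}

```text
time_s: 17.23
ee_pos: [0.4819, -0.1947, 0.2919]
eef_rot: [3.14, 0.498, -3.105]
force: [1.1, 0.5, -0.2]
grip_width: 0.0003
grip_force: 0.0
```

```bash
python3 -c "
from h import *
s,M=st()"
```

```text
17.225 q [-0.488  0.308  1.818  0.427  0.619 -2.395] p [ 0.4819 -0.1947  0.2919] tilt 28.56 az 2.27 xaz 2.07 yz 0.08 grasp [ 0.5679 -0.1913  0.1338] F [ 1.1  0.5 -0.2] 0.0003 0.0
```

```bash
python3 -c "
from h import *
t=ctrl.camera('top')['image'];s=ctrl.camera('scene')['image']
t0=cv2.imread('pics/top0.png')[:,:,::-1];s0=cv2.imread('pics/scene0.png')[:,:,::-1]
g=lambda a:cv2.cvtColor(np.ascontiguousarray(a),cv2.COLOR_RGB2GRAY)
print('scene now');print(g(s)[236:274:3,212:250:3]);print('scene0');print(g(s0)[236:274:3,212:250:3])
print('top now');print(g(t)[174:212:3,364:396:3]);print('top0');print(g(t0)[174:212:3,364:396:3])
"
```

```text
scene now
[[157 127 126 127 126 125 116  85  84 151 138 131  83]
 [202 198 191 126 126 125  76  93  79 162 136 127 125]
 [206 203 136 158 145 122  81  84 138 170 136 127 125]
 [205 204 134 228 150  88  91  73 163 134 136 157 166]
 [196 140 124 199 131  66  78  75 163 137 173 202 202]
 [202 122 118 111 112  56  63  84 154 196 201 199 200]
 [191 121 122 109 112  88  64  78 198 197 199 199 201]
 [116 105 101 107 176 116  60  68 201 201 198 197 198]
 [126  82  80 104 128 150  59  59 172 189 199 200 197]
 [135  79  83  82 115 113  56  61 125 146 157 181 194]
 [126  85  78  65  80 115  54  61 112 116 119 137 150]
 [116 113  80  78  78 120  54  62  76 113 117 116 116]
 [135 129 106  86  72 122  51  60  52 136 128 120 116]]
scene0
[[149 120 120 132 172 191 175  82  80 178 189 182 116]
 [192 187 180 119 130 191  82  88  79 193 191 189 188]
 [194 191 127 149 169 176  78  80 161 192 194 192 190]
 [194 191 126 220 143  84  87  76 189 191 190 193 194]
 [186 132 116 188 124  62  76 105 190 189 190 192 191]
 [191 115 111 103 105  53  61  93 187 188 189 189 189]
 [181 113 115 102 106  81  59  74 186
[... 885 characters left out ...]
94  92  88  46  47  40  56  49  44]
 [ 93 107 114 112  93  45  46  82  49  44  47]]
top0
[[ 90  72  65  68  66  68  74  71  67  73  74]
 [ 73  75  72  74  69  67  64  53  41  34  47]
 [ 46  36  40  81 136 220 209 120 121 120 122]
 [118 125 121 122 132 154 109 117 118 121 122]
 [117 120 120  67  91  90  87  75  71 105 109]
 [115 120  97  76  51  48  91  93  96  99 125]
 [136  94  65  63  64  57  88  90  85  88  87]
 [ 91  90  53  62  58  58 123  98  86  88  90]
 [ 85  85  64  61  62  59 113 121  95  88  88]
 [118 121 120  84 114 111 124 122 120  85  93]
 [119 119 121 125 123 116 122 123 118 123  98]
 [119 123 119 124 123 121 121 120 121 121 121]
 [119 122 125 119 123 121 119 123 121 120 120]]
```

```bash
python3 -c "
from h import *
f=np.load('w1.npz');c=ctrl.camera('wrist');s=ctrl.camera('scene')
w0=cv2.cvtColor(cv2.imread('pics/w1.png'),cv2.COLOR_BGR2HSV);
def blob(fn,x0,x1,y0,y1,thr):
    im=cv2.imread(fn).min(axis=2)[y0:y1,x0:x1];v,u=np.nonzero(im>thr);return u.mean()+x0,v.mean()+y0,len(u),(u.min()+x0,u.max()+x0,v.min()+y0,v.max()+y0)
a=blob('pics/w1.png',300,350,270,310,185);b=blob('pics/w2.png',285,345,315,360,185);d=blob('pics/scene0.png',214,232,238,256,195)
print(a,b,d)
M2=R.from_euler('xyz',[3.135,.513,-3.009]).as_matrix();p2=np.array([.5281,-.1937,.3107])
yaw=np.radians(7.25);o=np.array([.6112,-.1839,0])
r1=wray(c,f['p'],f['M'],323,290);r2=wray(c,p2,M2,313,338);r3=ray(s,d[0],d[1])
for n,rs in (('12',[r1,r2]),('13',[r1,r3]),('23',[r2,r3]),('123',[r1,r2,r3])):
    x,e=tri(rs);print(n,loc(x,yaw,o).round(4),np.round(e,4))
"
```

```text
(np.float64(317.05325443786984), np.float64(292.6923076923077), 169, (np.int64(310), np.int64(326), np.int64(283), np.int64(300))) (np.float64(301.7194029850746), np.float64(340.8626865671642), 335, (np.int64(290), np.int64(316), np.int64(329), np.int64(351))) (np.float64(221.08333333333334), np.float64(244.91666666666666), 12, (np.int64(220), np.int64(223), np.int64(243), np.int64(247)))
12 [0.0062 0.0006 0.1703] [0.0007 0.0007]
13 [ 0.0092 -0.0024  0.1694] [0.0028 0.0028]
23 [ 0.0099 -0.0015  0.1699] [0.0032 0.0032]
123 [ 0.0093 -0.0011  0.1693] [0.0017 0.0024 0.004 ]
```

Call:
{"name": "servo_tool", "arguments": {"motion": [[0.5,-1,0,3,0],[0.5,-1,0.1,6,1],[0.5,0,0.2,8.8,2],[0.5,1.05,0.2,8.8,2],[0.5,1.05,0.2,8.8,2],[0.5,2.3,0.25,6.5,2],[0.5,3.5,0.35,4.2,2],[0.5,4.6,0.4,2.3,2],[0.5,5.35,0.45,0.9,2],[0.5,5.35,0.45,0.9,2],[1,5.35,0.45,0.9,2],[1,5.35,0.45,0.9,2],[1,5.35,0.45,0.9,2],[1,5.35,0.45,0.9,2]], "squeeze": 10}}

```text
time_s: 19.18
ee_pos: [0.5356, -0.1895, 0.3017]
eef_rot: [3.139, 0.499, -3.07]
force: [-3.7, 5.7, 4.3]
grip_width: 0.0218
grip_force: 10.0
```

Call:
{"name": "servo_tool", "arguments": {"motion": [[1,0,0,0,0],[1,0,0,0,0]], "squeeze": 50}}

```text
time_s: 19.42
ee_pos: [0.5356, -0.1895, 0.3017]
eef_rot: [3.139, 0.499, -3.07]
force: [-3.5, 5.7, 3.4]
grip_width: 0.0213
grip_force: 50.0
```

```bash
python3 -c "
from h import *
s,M=st()"
```

```text
19.425 q [-0.434  0.391  1.676  0.387  0.668 -2.334] p [ 0.5356 -0.1895  0.3017] tilt 28.60 az 4.40 xaz 4.13 yz 0.11 grasp [ 0.6215 -0.1829  0.1437] F [-3.5  5.7  3.4] 0.0213 50.0
```

Call:
{"name": "servo_tool", "arguments": {"motion": [[1,-0.5,-0.05,0,0],[1,-1,-0.1,0,0]]}}

```text
time_s: 19.68
ee_pos: [0.5259, -0.1904, 0.3009]
eef_rot: [3.139, 0.5, -3.07]
force: [13.8, 2.0, -13.0]
grip_width: 0.0216
grip_force: 50.0
```

Call:
{"name": "servo_tool", "arguments": {"motion": [[1,-0.5,-0.05,-0.05,0],[1,-1,-0.1,-0.15,0]]}}

```text
time_s: 19.92
ee_pos: [0.5158, -0.1915, 0.2993]
eef_rot: [3.139, 0.5, -3.071]
force: [12.5, 2.4, -9.8]
grip_width: 0.0211
grip_force: 49.9
```

Call:
{"name": "servo_tool", "arguments": {"motion": [[1,-0.5,-0.05,-0.15,0],[1,-1,-0.1,-0.3,0]]}}

```text
time_s: 20.18
ee_pos: [0.5059, -0.1926, 0.2967]
eef_rot: [3.14, 0.5, -3.07]
force: [12.1, 3.0, -7.5]
grip_width: 0.0212
grip_force: 49.9
```

Call:
{"name": "servo_tool", "arguments": {"motion": [[1,-0.4,-0.05,-0.4,0],[1,-0.8,-0.1,-0.7,0]]}}

```text
time_s: 20.42
ee_pos: [0.4986, -0.1934, 0.2927]
eef_rot: [3.141, 0.506, -3.069]
force: [0.3, 14.7, 25.7]
grip_width: 0.0203
grip_force: 50.4
```

Call:
{"name": "servo_tool", "arguments": {"motion": [[1,-0.55,-0.07,-0.4,0],[1,-1.1,-0.15,-0.8,0]]}}

```text
time_s: 20.68
ee_pos: [0.4864, -0.1954, 0.2818]
eef_rot: [3.141, 0.499, -3.069]
force: [0.1, 0.1, -0.3]
grip_width: 0.0013
grip_force: 0.0
```

Call:
{"name": "servo_tool", "arguments": {"motion": [[1,-0.5,-0.07,-0.5,0],[1,-1,-0.13,-1,0]]}}

```text
time_s: 20.92
ee_pos: [0.4762, -0.1969, 0.271]
eef_rot: [3.14, 0.498, -3.07]
force: [0.4, 0.5, 0.6]
grip_width: 0.0003
grip_force: 0.0
```

```bash
python3 -c "
from h import *
s,M=st()
c=ctrl.camera('wrist');save(c,'pics/w5.png')
t=ctrl.camera('top')['image'];g=cv2.cvtColor(t,cv2.COLOR_RGB2GRAY);print(g[174:190:3,364:396:3])
"
```

```text
20.925 q [-0.499  0.334  1.842  0.484  0.592 -2.495] p [ 0.4762 -0.1969  0.271 ] tilt 28.55 az 4.30 xaz 4.09 yz 0.09 grasp [ 0.562  -0.1905  0.1129] F [0.4 0.5 0.6] 0.0003 0.0
[[106  87  77  73  78  84  87  85  87  88  85]
 [ 88  87  82  83  84  77  70  64  56  44  59]
 [ 56  44  51  95 160 246 239 143 143 136 144]
 [138 140 141 143 156 180 134 137 141 141 143]
 [141 143 141  76 108 105 103  89  85 123 131]
 [133 140 114  93  63  53 105 112 117 118 151]]
```

Call:
{"name": "servo_tool", "arguments": {"motion": [[0.5,-0.5,0.1,4,0],[0.5,-0.5,0.2,8,0],[0.5,1,0.4,10.9,0],[0.5,1.6,0.45,10.9,0],[0.5,2.9,0.5,8.6,0],[0.5,4.1,0.6,6.3,0],[0.5,5.2,0.7,4.3,0],[0.5,5.9,0.75,3,0],[0.5,5.9,0.75,3,0],[1,5.9,0.75,3,0],[1,5.9,0.75,3,0],[1,5.9,0.75,3,0],[1,5.9,0.75,3,0],[1,5.9,0.75,3,0]], "squeeze": 40}}

```text
time_s: 22.78
ee_pos: [0.5356, -0.1892, 0.3021]
eef_rot: [3.14, 0.499, -3.07]
force: [-4.7, 0.6, 6.1]
grip_width: 0.0215
grip_force: 40.0
```

Call:
{"name": "servo_tool", "arguments": {"motion": [[1,-0.5,-0.06,-0.03,0],[1,-1.18,-0.15,-0.12,0],[1,-1.85,-0.23,-0.27,0],[1,-2.5,-0.32,-0.47,0]]}}

```text
time_s: 23.28
ee_pos: [0.5109, -0.192, 0.2973]
eef_rot: [3.14, 0.501, -3.07]
force: [9.0, 4.4, -0.5]
grip_width: 0.0213
grip_force: 39.9
```

```bash
python3 -c "
from h import *
s,M=st()
print(loc(s['ee_pos']+.18*M[:,2],np.radians(7.25),np.array([.6112,-.1839,0])).round(4))
"
```

```text
23.275 q [-0.459  0.353  1.742  0.417  0.649 -2.385] p [ 0.5109 -0.192   0.2973] tilt 28.70 az 4.32 xaz 4.09 yz 0.10 grasp [ 0.5971 -0.1855  0.1394] F [ 9.   4.4 -0.5] 0.0213 39.9
[-0.0142  0.0002  0.1394]
```

Call:
{"name": "servo_tool", "arguments": {"motion": [[1,-0.3,-0.04,-0.13,0],[1,-0.62,-0.08,-0.27,0],[1,-0.93,-0.12,-0.42,0],[1,-1.23,-0.15,-0.59,0],[1,-1.8,-0.23,-0.96,0]]}}

```text
time_s: 23.9
ee_pos: [0.493, -0.1941, 0.2883]
eef_rot: [3.14, 0.501, -3.069]
force: [-0.3, 0.9, -0.5]
grip_width: 0.0152
grip_force: 0.3
```

Call:
{"name": "servo_tool", "arguments": {"motion": [[1,-0.55,-0.07,-0.42,0],[1,-1.05,-0.13,-0.88,0],[1,-1.05,-0.13,-0.88,0]]}}

```text
time_s: 24.28
ee_pos: [0.4818, -0.1962, 0.278]
eef_rot: [3.14, 0.498, -3.071]
force: [0.3, -0.4, 0.2]
grip_width: 0.0006
grip_force: 0.0
```

```bash
python3 -c "
from h import *
s,M=st()
print(loc(s['ee_pos']+.18*M[:,2],np.radians(7.25),np.array([.6112,-.1839,0])).round(4))
t=ctrl.camera('top')['image'];g=cv2.cvtColor(t,cv2.COLOR_RGB2GRAY);print(g[174:190:3,364:396:3])
"
```

```text
24.275 q [-0.493  0.332  1.825  0.467  0.607 -2.47 ] p [ 0.4818 -0.1962  0.278 ] tilt 28.52 az 4.31 xaz 4.07 yz 0.10 grasp [ 0.5675 -0.1897  0.1198] F [ 0.3 -0.4  0.2] 0.0006 0.0
[-0.0441 -0.0003  0.1198]
[[104  82  76  75  78  82  85  85  89  89  86]
 [ 84  89  91  87  83  79  73  63  53  45  54]
 [ 58  44  49  98 162 247 240 142 141 137 143]
 [143 140 137 143 155 180 131 137 141 140 145]
 [144 139 143  80 107 113 105  88  85 124 133]
 [137 141 117  93  62  51 107 111 117 115 151]]
```

Call:
{"name": "servo_tool", "arguments": {"motion": [[0.5,-0.5,0,4,1],[0.5,-0.5,0,8,1.5],[0.5,1,0.1,10.2,1.5],[0.5,1.5,0.1,10.2,1.5],[0.5,2.8,0.2,7.9,1.5],[0.5,4,0.3,5.6,1.5],[0.5,5.1,0.4,3.6,1.5],[0.5,5.8,0.5,2.3,1.5],[0.5,5.8,0.5,2.3,1.5],[1,5.8,0.5,2.3,1.5],[1,5.8,0.5,2.3,1.5],[1,5.8,0.5,2.3,1.5],[1,5.8,0.5,2.3,1.5],[1,5.8,0.5,2.3,1.5]], "squeeze": 60}}

```text
time_s: 26.08
ee_pos: [0.5401, -0.191, 0.302]
eef_rot: [3.14, 0.499, -3.043]
force: [-4.4, 2.1, 6.7]
grip_width: 0.0213
grip_force: 60.0
```

Call:
{"name": "servo_tool", "arguments": {"motion": [[1,-0.16,-0.02,0,0],[1,-0.5,-0.06,-0.03,0],[1,-0.84,-0.11,-0.07,0],[1,-1.18,-0.15,-0.12,0],[1,-1.51,-0.19,-0.19,0],[1,-1.51,-0.19,-0.19,0]]}}

```text
time_s: 26.82
ee_pos: [0.5256, -0.1927, 0.2999]
eef_rot: [3.14, 0.502, -3.044]
force: [12.2, 3.6, -2.5]
grip_width: 0.0213
grip_force: 60.0
```

```bash
python3 -c "
from h import *
s,M=st()
print(loc(s['ee_pos']+.18*M[:,2],np.radians(7.25),np.array([.6112,-.1839,0])).round(4))
w=ctrl.camera('wrist');save(w,'pics/w6.png')
t=ctrl.camera('top')['image'];g=cv2.cvtColor(t,cv2.COLOR_RGB2GRAY);print(g[174:198:3,364:396:3])
"
```

```text
26.825 q [-0.449  0.378  1.7    0.416  0.669 -2.394] p [ 0.5256 -0.1927  0.2999] tilt 28.73 az 5.73 xaz 5.57 yz 0.07 grasp [ 0.6117 -0.184   0.1421] F [12.2  3.6 -2.5] 0.0213 60.0
[ 0.0005 -0.0002  0.1421]
[[107  83  75  78  77  79  83  88  89  88  91]
 [ 90  90  87  90  85  82  74  67  56  42  56]
 [ 53  44  62  61  98 102  64 165 141 141 147]
 [143 140 175 143 137 176 251 164  99  38  31]
 [142 150  22  45  41 131 137  95  98  44  46]
 [104  89  46  34  49  70  74  68  77  25  38]
 [164 120  34  27  25  17  30  25  22  34  93]
 [ 46  51  44  47  43 183 191 106  79  87  34]]
```

```bash
cat > lev.py <<'E'
from h import *
o=np.array([.6112,-.1839,0]);yaw=np.radians(7.25);ex=np.array([np.cos(yaw),np.sin(yaw),0])
def tip(a,r=.105,px=.0115,pz=.065): a=np.radians(a);return o+ex*(px-r*np.sin(a))+np.array([0,0,pz+r*np.cos(a)])
def wproj(c,p,M,X):
    H=c['hand_eye'];q=H[:3,:3].T@(M.T@(X-p)-H[:3,3]);d=np.array([q[0],-q[1],-q[2]]);th=np.arctan2(np.hypot(d[0],d[1]),d[2]);k=th/np.hypot(d[0],d[1])*c['fx'];return c['cx']+d[0]*k,c['cy']+d[1]*k
E
python3 -c "
from lev import *
im=cv2.imread('pics/w6.png').min(axis=2);sub=im[200:420,260:380]
v,u=np.nonzero(sub>175);print(len(u),u.mean()+260,v.mean()+200,u.min()+260,u.max()+260,v.min()+200,v.max()+200)
n,l,st_,ce=cv2.connectedComponentsWithStats((sub>160).astype(np.uint8))
for i in range(1,n):
  if st_[i,4]>15: print(st_[i],ce[i]+[260,200])
c=ctrl.camera('wrist');s=ctrl.get_obs();M=R.from_euler('xyz',s['eef_rot']).as_matrix()
for a in (0,1.35,5,10,15,20): print(a,np.round(wproj(c,s['ee_pos'],M,tip(a)),1), np.round(wproj(c,s['ee_pos'],M,tip(a,.058)),1), np.round(proj(ctrl.camera('top'),tip(a)),1))
cv2.imwrite('pics/w6c.png',cv2.resize(cv2.imread('pics/w6.png')[180:440,200:460],(780,600)))
"
```

```text
165 301.8060606060606 355.04848484848486 294 310 345 363
[ 34 144  17  20 175] [301.54857143 354.93142857]
0 [316.7 369.4] [316.7 289.8] [378.4 177.8]
1.35 [316.6 366.9] [316.6 288.2] [378.5 178.9]
5 [316.1 359.1] [316.4 283.3] [378.9 181.7]
10 [315.4 346.2] [316.1 276. ] [379.3 185.5]
15 [314.6 330.7] [315.8 267.9] [379.7 189.4]
20 [313.8 312.4] [315.5 259. ] [380.1 193.2]
```

View pics/w6c.png

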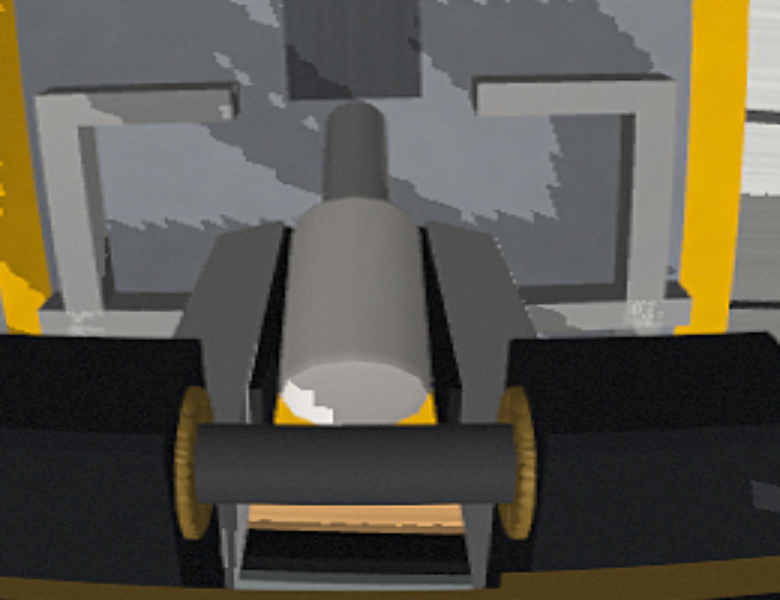

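Call:
{"name": "servo_tool", "arguments": {"motion": [[1,-0.34,-0.04,-0.08,0],[1,-0.7,0.96,-0.18,-7],[1,-0.94,1.97,-0.28,-14],[1,-1.07,2.82,-0.41,-20],[1,-1.38,2.78,-0.55,-20]]}}

```text
time_s: 27.9
ee_pos: [0.513, -0.1635, 0.2964]
eef_rot: [3.136, 0.508, 2.887]
force: [25.5, 16.8, 5.3]
grip_width: 0.0227
grip_force: 62.2
```

```bash
cat >> lev.py <<'E'
def chk():
    s,M=st();print(loc(s['ee_pos']+.18*M[:,2],yaw,o).round(4))
    c=ctrl.camera('wrist');g=c['image'];cv2.imwrite('pics/wx.png',g[:,:,::-1])
    im=g.min(axis=2);sub=im[200:420,230:400];n,l,S,ce=cv2.connectedComponentsWithStats((sub>160).astype(np.uint8))
    for i in range(1,n):
        if S[i,4]>15: print('bright',S[i],(ce[i]+[230,200]).round(1))
    t=ctrl.camera('top')
    for a in (5,10,15,20,25,30,40,58): print(a,np.round(wproj(c,s['ee_pos'],M,tip(a)),1), np.round(proj(t,tip(a)),1))
    g=cv2.cvtColor(t['image'],cv2.COLOR_RGB2GRAY);print(g[177:222:3,364:398:3])
E
python3 -c "
from lev import *
chk()"
```

```text
27.9 q [-0.386  0.332  1.774  0.135  0.536 -1.802] p [ 0.513  -0.1635  0.2964] tilt 29.11 az -13.98 xaz -14.59 yz 0.26 grasp [ 0.598  -0.1846  0.1391] F [25.5 16.8  5.3] 0.0227 62.2
[-0.0132  0.0009  0.1391]
bright [ 81 134  29  28 335] [327.  349.6]
5 [326.7 378.4] [378.9 181.7]
10 [319.4 368. ] [379.3 185.5]
15 [311.6 355.3] [379.7 189.4]
20 [303.6 340.1] [380.1 193.2]
25 [295.3 322.5] [380.3 196.9]
30 [287.2 302.9] [380.6 200.5]
40 [272.  259.2] [380.8 207.3]
58 [253.7 179.9] [380.7 217.4]
[[ 87  86  85  87  82  80  69  66  53  46  60  92]
 [ 58  44  46  65 100 102 144 146 143 139 144 159]
 [141 141 143 142 101 102 100 138 134 142 146 154]
 [138  65 114 125 130 160 112  91  81 119 135 151]
 [ 97  41  32  10 249 179 178  84 133 115 152 159]
 [111  32  30  26  80 107 191  91   1  44 106 104]
 [ 43  32  25  32  62  58  69  74  41  38  36  98]
 [ 32  45  43 114  43  25  19 145  42  42  40  61]
 [ 32  28  38  61  18  30  55 132  39  24  41 109]
 [ 62  12  27  21  21  17  26  20  82 184 145 108]
 [ 74  70  63  38  44  31  39  47  25 100 199 206]
 [ 84  62  71  68 114 110 116  48  34  10 187 217]
 [ 89  41  82  74  65  60  96  96  94  41  61 200]
 [ 96  83  91  85  78  73  70  58  94  64  33  70]
 [ 60  98  97  94  93  82  81  71  63  62  35  24]]
```

Call:
{"name": "servo_tool", "arguments": {"motion": [[1,-0.31,-0.04,-0.16,0],[1,-0.61,-0.07,-0.32,0],[1,-0.91,-0.11,-0.5,0]]}}

```text
time_s: 28.38
ee_pos: [0.5045, -0.164, 0.2927]
eef_rot: [3.135, 0.511, 2.889]
force: [24.4, 31.5, 18.4]
grip_width: 0.0233
grip_force: 64.9
```

```bash
python3 -c "
from lev import *
chk()" | head -16
```

```text
28.375 q [-0.394  0.322  1.799  0.151  0.52  -1.825] p [ 0.5045 -0.164   0.2927] tilt 29.27 az -13.75 xaz -14.50 yz 0.32 grasp [ 0.59   -0.185   0.1357] F [24.4 31.5 18.4] 0.0233 64.9
[-0.0212  0.0016  0.1357]
bright [ 67 135  43  29 524] [320.6 352.4]
5 [331.3 391.5] [378.9 181.7]
10 [324.5 382.1] [379.3 185.5]
15 [317.2 370.4] [379.7 189.4]
20 [309.5 356.3] [380.1 193.2]
25 [301.7 339.8] [380.3 196.9]
30 [293.8 321.2] [380.6 200.5]
40 [279.  279.2] [380.8 207.3]
58 [260.3 200.2] [380.7 217.4]
[[ 86  86  84  87  84  73  68  65  53  40  58  91]
 [ 56  45  44  65 100 101 143 145 141 140 142 160]
 [142 143 142 139 103 102 100 134 139 141 143 152]
 [137 143 142 137 155 128 103  86  83 123 131 148]
 [135 120 151  99 203 124 119 114 119 116 149 161]
```

Call:
{"name": "servo_tool", "arguments": {"motion": [[1,-0.3,0.1,-0.05,0],[1,-0.6,0.08,-0.2,0],[1,-0.9,0.05,-0.4,0]]}}

```text
time_s: 28.85
ee_pos: [0.493, -0.1641, 0.2845]
eef_rot: [3.139, 0.496, 2.892]
force: [-0.5, -0.0, 0.2]
grip_width: 0.0014
grip_force: 0.0
```

```bash
python3 -c "
from lev import *
chk()" | head -12
```

```text
28.85 q [-0.402  0.313  1.832  0.155  0.511 -1.841] p [ 0.493  -0.1641  0.2845] tilt 28.43 az -13.93 xaz -14.28 yz 0.15 grasp [ 0.5762 -0.1847  0.1262] F [-0.5 -0.   0.2] 0.0014 0.0
[-0.0348  0.0036  0.1262]
5 [337.1 419.6] [378.9 181.7]
10 [330.8 411.5] [379.3 185.5]
15 [324.  401.3] [379.7 189.4]
20 [316.9 388.8] [380.1 193.2]
25 [309.6 374. ] [380.3 196.9]
30 [302.2 357. ] [380.6 200.5]
40 [288.1 317.4] [380.8 207.3]
58 [269.3 239.3] [380.7 217.4]
[[ 88  86  84  89  83  78  68  68  56  42  57  89]
 [ 54  43  46  93 162 245 237 143 139 138 141 155]
```

Call:
{"name": "servo_tool", "arguments": {"motion": [[1,-2,0,5,0],[1,-3,2,10,0],[1,-2,7,15,3],[1,0,12,18,6],[1,4,15.5,20,10],[1,10,15.5,20,10],[1,16,15.5,20,10],[1,22,15.5,20,10],[1,28,15.5,20,10],[1,34,15.5,20,10]]}}

```text
time_s: 30.2
ee_pos: [0.801, -0.0117, 0.4869]
eef_rot: [3.14, 0.498, 3.064]
force: [-1.8, -0.1, 0.6]
grip_width: 0.0004
grip_force: 0.0
```

Call:
{"name": "servo_tool", "arguments": {"motion": [[1,60,0,25,0]]}}

```text
time_s: 30.32
ee_pos: [0.8245, -0.0117, 0.4955]
eef_rot: [3.139, 0.512, 3.064]
force: [0.3, -0.6, -0.7]
grip_width: 0.0003
grip_force: 0.0
```

Call:
{"name": "servo_tool", "arguments": {"motion": [[1,60,0,25,0]]}}

```text
time_s: 30.45
ee_pos: [0.8316, -0.0112, 0.4961]
eef_rot: [3.137, 0.544, 3.064]
force: [-2.7, 0.0, 12.8]
grip_width: 0.0005
grip_force: 0.0
```

Call:
{"name": "servo_tool", "arguments": {"motion": [[1,60,0,25,0]]}}

```text
time_s: 30.58
ee_pos: [0.8347, -0.0107, 0.4944]
eef_rot: [3.135, 0.58, 3.064]
force: [0.6, 0.5, -0.4]
grip_width: 0.0006
grip_force: 0.0
```

Call:
{"name": "servo_tool", "arguments": {"motion": [[1,60,0,25,0]]}}

```text
time_s: 30.7
ee_pos: [0.8369, -0.0102, 0.4973]
eef_rot: [3.132, 0.621, 3.064]
force: [0.8, 0.9, 0.8]
grip_width: 0.0006
grip_force: 0.0
```

```bash
python3 -c "
from h import *
st()"
```

```text
30.7 q [-0.056  1.005  0.235 -0.004  1.28  -1.551] p [ 0.8369 -0.0102  0.4973] tilt 35.61 az -3.56 xaz -4.47 yz 0.43 grasp [ 0.9415 -0.0168  0.351 ] F [0.8 0.9 0.8] 0.0006 0.0
```

Call:
{"name": "servo_tool", "arguments": {"motion": [[1,60,0,25,0]]}}

```text
time_s: 30.82
ee_pos: [0.8397, -0.0098, 0.4972]
eef_rot: [3.13, 0.658, 3.063]
force: [-0.8, 0.2, -0.2]
grip_width: 0.0005
grip_force: 0.0
```

Call:
{"name": "servo_tool", "arguments": {"motion": [[1,60,0,25,0]]}}

```text
time_s: 30.95
ee_pos: [0.8426, -0.0094, 0.4966]
eef_rot: [3.127, 0.694, 3.062]
force: [1.7, -0.7, 0.3]
grip_width: 0.0004
grip_force: 0.0
```

Call:
{"name": "servo_tool", "arguments": {"motion": [[1,60,0,25,2]]}}

```text
time_s: 31.08
ee_pos: [0.8456, -0.0089, 0.4959]
eef_rot: [3.126, 0.73, 3.097]
force: [-0.0, -0.6, -0.2]
grip_width: 0.0003
grip_force: 0.0
```

Call:
{"name": "servo_tool", "arguments": {"motion": [[1,60,0,25,0]]}}

```text
time_s: 31.2
ee_pos: [0.8484, -0.0085, 0.4951]
eef_rot: [3.124, 0.765, 3.096]
force: [0.7, 0.5, -0.6]
grip_width: 0.0003
grip_force: 0.0
```

```bash
python3 -c "
from h import *
st()"
```

```text
31.2 q [-0.055  1.016  0.235  0.027  1.126 -1.59 ] p [ 0.8484 -0.0085  0.4951] tilt 43.83 az -1.15 xaz -2.60 yz 0.73 grasp [ 0.973  -0.011   0.3653] F [ 0.7  0.5 -0.6] 0.0003 0.0
```

Call:
{"name": "servo_tool", "arguments": {"motion": [[1,-6,0,0,0],[1,-12,0,0,0],[1,-18,0,0,0],[1,-24,0,0,0],[1,-30,-2,0,2],[1,-36,-6,0,4],[1,-40,-10.5,-1,5.6],[1,-40.2,-15,-4,5.6],[1,-40.2,-19.1,-8,5.6],[1,-40.2,-19.1,-11,5.6],[1,-40.2,-19.1,-11,5.6]]}}

```text
time_s: 32.58
ee_pos: [0.4527, -0.1905, 0.3937]
eef_rot: [3.124, 0.744, -3.107]
force: [0.2, 0.0, -0.4]
grip_width: 0.0008
grip_force: 0.0
```

```bash
python3 -c "
from h import *
s,M=st()
print(loc(s['ee_pos']+.199*M[:,2],np.radians(7.25),np.array([.6112,-.1839,0])).round(4))
c=ctrl.camera('wrist');save(c,'pics/w7.png')
g=c['image'].min(axis=2);
n,l,S,ce=cv2.connectedComponentsWithStats((g[150:400,200:440]>175).astype(np.uint8))
for i in range(1,n):
    if S[i,4]>40: print(S[i],(ce[i]+[200,150]).round(1))
from lev import *
print(wproj(c,s['ee_pos'],M,tip(1.35)),wproj(c,s['ee_pos'],M,o+ex*.02+[0,0,.169]))
"
```

```text
32.575 q [-0.528  0.101  1.832  0.656  0.664 -2.553] p [ 0.4527 -0.1905  0.3937] tilt 42.63 az 3.45 xaz 1.98 yz 0.73 grasp [ 0.5744 -0.1832  0.2613] F [ 0.2  0.  -0.4] 0.0008 0.0
[-0.0236  0.0045  0.2473]
[207   0  33   8 210] [424.  152.7]
[100  53  18  17 168] [307.1 212.2]
(np.float64(312.24786136720263), np.float64(211.36404440024293)) (np.float64(313.62811468402884), np.float64(219.3993213747549))
```

Call:
{"name": "servo_tool", "arguments": {"motion": [[1,-0.5,-0.6,-0.5,-0.5],[1,0.75,-0.45,-1.9,-0.5],[1,2,-0.3,-3.25,-0.5],[1,3.25,-0.13,-4.65,-0.5],[1,4.5,0,-6,-0.5]]}}

```text
time_s: 33.25
ee_pos: [0.5041, -0.1832, 0.3421]
eef_rot: [3.132, 0.737, -3.113]
force: [0.7, 0.0, -0.0]
grip_width: 0.0005
grip_force: 0.0
```

```bash
cat > tp.py <<'E'
from h import *
s,M=st();t=loc(s['ee_pos']+.199*M[:,2],np.radians(7.25),np.array([.6112,-.1839,0]))*1e3;z=M[:,2];a=np.arccos(-z[2])
print('tip',t.round(1),'p',(t[0]*np.cos(a)+t[2]*np.sin(a)).round(1),'corner',(20*np.cos(a)+169*np.sin(a)).round(1),'bar',(-5*np.cos(a)+299*np.sin(a)-44.5).round(1))
E
python3 tp.py
```

```text
33.25 q [-0.46   0.259  1.774  0.681  0.541 -2.554] p [ 0.5041 -0.1832  0.3421] tilt 42.23 az 2.45 xaz 1.65 yz 0.40 grasp [ 0.625  -0.178   0.2088] F [ 0.7  0.  -0. ] 0.0005 0.0
tip [ 27.1   3.1 194.8] p 151.0 corner 128.4 bar 152.8
```

Call:
{"name": "servo_tool", "arguments": {"motion": [[1,-0.8,-0.25,-0.75,-1.5],[1,-0.8,-0.25,-0.75,-1.5]]}}

```text
time_s: 33.5
ee_pos: [0.495, -0.1859, 0.3346]
eef_rot: [3.13, 0.735, 3.14]
force: [0.5, -0.7, -0.3]
grip_width: 0.0003
grip_force: 0.0
```

```bash
python3 tp.py
```

```text
33.5 q [-0.471  0.252  1.802  0.689  0.516 -2.554] p [ 0.495  -0.1859  0.3346] tilt 42.13 az 0.89 xaz -0.07 yz 0.47 grasp [ 0.6157 -0.1841  0.2011] F [ 0.5 -0.7 -0.3] 0.0003 0.0
tip [ 17.1  -2.1 187. ] p 138.1 corner 128.2 bar 152.3
```

Call:
{"name": "servo_tool", "arguments": {"motion": [[1,0.5,0.1,-0.6,-0.5],[1,1.1,0.2,-1.2,-1],[1,1.1,0.2,-1.2,-1]]}}

```text
time_s: 33.88
ee_pos: [0.5069, -0.1839, 0.322]
eef_rot: [3.13, 0.735, 3.123]
force: [-0.2, -0.1, 0.3]
grip_width: 0.0002
grip_force: 0.0
```

```bash
python3 tp.py
```

```text
33.875 q [-0.455  0.29   1.786  0.689  0.481 -2.536] p [ 0.5069 -0.1839  0.322 ] tilt 42.10 az -0.06 xaz -1.09 yz 0.51 grasp [ 0.6275 -0.1841  0.1885] F [-0.2 -0.1  0.3] 0.0002 0.0
tip [ 28.8  -3.8 174.4] p 138.3 corner 128.1 bar 152.2
```

Call:
{"name": "servo_tool", "arguments": {"motion": [[1,0.7,0.2,-0.6,0],[1,1.3,0.35,-1.25,0],[1,1.3,0.35,-1.25,0]]}}

```text
time_s: 34.25
ee_pos: [0.5199, -0.1804, 0.3093]
eef_rot: [3.129, 0.734, 3.123]
force: [0.1, -0.5, 0.2]
grip_width: 0.0005
grip_force: 0.0
```

```bash
python3 tp.py
```

```text
34.25 q [-0.437  0.33   1.767  0.7    0.456 -2.538] p [ 0.5199 -0.1804  0.3093] tilt 42.08 az -0.04 xaz -1.09 yz 0.52 grasp [ 0.6405 -0.1805  0.1757] F [ 0.1 -0.5  0.2] 0.0005 0.0
tip [ 42.1  -1.9 161.6] p 139.5 corner 128.1 bar 152.2
```

Call:
{"name": "servo_tool", "arguments": {"motion": [[1,-1,-0.1,0,0],[1,-2,-0.15,0,-0.5],[1,-3,-0.2,-0.1,-1],[1,-4,-0.2,-0.3,-2]]}}

```text
time_s: 34.75
ee_pos: [0.4809, -0.1804, 0.31]
eef_rot: [3.132, 0.731, 3.085]
force: [1.0, 1.0, 1.1]
grip_width: 0.0007
grip_force: 0.7
```

Call:
{"name": "servo_tool", "arguments": {"motion": [[1,-1,-0.02,-0.3,-1],[1,-2,-0.05,-0.7,-1],[1,-2.7,-0.1,-1.1,-1]]}}

```text
time_s: 35.12
ee_pos: [0.4585, -0.1769, 0.3046]
eef_rot: [3.136, 0.72, 3.064]
force: [0.4, 0.6, -0.8]
grip_width: 0.001
grip_force: 0.0
```

```bash
python3 tp.py; python3 -c "
from lev import *
t=ctrl.camera('top');g=cv2.cvtColor(t['image'],cv2.COLOR_RGB2GRAY);print(g[177:192:3,364:398:3])
c=ctrl.camera('wrist');save(c,'pics/w8.png')"
```

```text
35.125 q [-0.481  0.217  1.927  0.716  0.414 -2.554] p [ 0.4585 -0.1769  0.3046] tilt 41.25 az -3.95 xaz -4.47 yz 0.26 grasp [ 0.5769 -0.1851  0.1693] F [ 0.4  0.6 -0.8] 0.001 0.0
tip [-21.9   0.7 155. ] p 85.8 corner 126.5 bar 148.9
[[ 88  88  82  83  79  75  70  65  50  42  53  89]
 [ 53  40  44  66  93 103 138 142 138 135 139 154]
 [139 140 141 139  97 103 101 132 136 137 141 153]
 [132 138 141 139 142 113 101  89  80 118 129 145]
 [130 135 114 136  95  80 140 115 113 114 149 156]]
```

```bash
cat > blue.py <<'E'
from lev import *
f=np.load('w4.npz');p,M=f['p'],f['M'];c=ctrl.camera('wrist');im=cv2.imread('pics/w4.png')
h=cv2.cvtColor(im,cv2.COLOR_BGR2HSV);m=((h[...,0]>4)&(h[...,0]<18)&(h[...,1]>190)&(h[...,2]>90)).astype(np.uint8)
m[:180]=0;m[310:]=0;m[:,:250]=0;m[:,400:]=0
n,l,S,ce=cv2.connectedComponentsWithStats(m);i=1+np.argmax(S[1:,4]);m=(l==i)
v,u=np.nonzero(m);print('box',S[i])
for r in range(S[i,1],S[i,1]+S[i,3],6):
    x=np.nonzero(m[r])[0];print(r,x.min(),x.max(),end=' | ')
print()
for col in (275,285,295,320,328,336,365,375): 
    y=np.nonzero(m[:,col])[0];print(col,y.min(),y.max(),end=' | ')
print()
ob=np.array([.5573,.1685,0]);yb=np.radians(11.25);exb=np.array([np.cos(yb),np.sin(yb),0]);eyb=np.array([-exb[1],exb[0],0])
seat=np.array([-.007,0,.151])
def W(a,y,n): 
    x=seat[0]+a*.866-n*.5;z=seat[2]+a*.5+n*.866;return ob+exb*x+eyb*y+[0,0,z]
for nm,a,y,n in [('handle top back R',.015,-.013,.023),('handle top back L',.015,.013,.023),('handle top front R',-.015,-.013,.023),('htfL',-.015,.013,.023),('blk top back R',.022,-.05,-.023),('btbL',.022,.05,-.023),('btfR',-.022,-.05,-.023),('btfL',-.022,.05,-.023)]:
    print(nm,np.round(wproj(c,p,M,W(a,y,n)),1))
E
python3 blue.py
```

```text
box [ 262  225  126   68 7207]
225 369 382 | 231 262 387 | 237 263 387 | 243 263 387 | 249 263 386 | 255 263 386 | 261 264 386 | 267 264 386 | 273 264 385 | 279 265 383 | 285 308 344 | 291 309 342 | 
275 226 280 | 285 226 280 | 295 226 280 | 320 226 292 | 328 226 292 | 336 226 292 | 365 226 279 | 375 225 279 | 
handle top back R [298.3 298.3]
handle top back L [336.1 298.2]
handle top front R [297.5 256.4]
htfL [336.6 256.2]
blk top back R [256.2 285. ]
btbL [378.3 284.7]
btfR [253.7 232.4]
btfL [380.5 232. ]
```

```bash
cat >> blue.py <<'E'
from scipy.optimize import least_squares
pts=[((.015,-.013,.023),(308,292)),((.015,.013,.023),(344,292)),((.022,-.05,-.023),(264.5,280)),((.022,.05,-.023),(384.5,280))]
def res(q):
    global seat;seat=np.array([q[0],0,q[2]])
    return np.ravel([np.subtract(wproj(c,p,M,W(a,y+q[1],n)),m) for (a,y,n),m in pts])
r=least_squares(res,[-.007,0,.151]);print('seat fit',r.x.round(4),r.fun.round(1)); 
S_=ob+exb*r.x[0]+eyb*r.x[1]+[0,0,r.x[2]];print('seat world',S_.round(4))
r2=least_squares(lambda q:res([q[0],q[1],.150]),[-.007,0]);print('z fixed .150',r2.x.round(4),r2.fun.round(1))
E
python3 blue.py | tail -3; python3 -c "
from h import *
t=ctrl.camera('top');s=ctrl.camera('scene')
for c in (t,s):
    h=cv2.cvtColor(c['image'],cv2.COLOR_RGB2HSV);m=((h[...,0]>4)&(h[...,0]<18)&(h[...,1]>190)&(h[...,2]>150)).astype(np.uint8)
    n,l,S,ce=cv2.connectedComponentsWithStats(m)
    print([(S[i].tolist(),ce[i].round(1).tolist()) for i in range(1,n) if S[i,4]>60])
"
```

```text
seat fit [-0.005   0.0062  0.1439] [-0.5  0.2  0.4 -0.   0.2  0.2 -0.1 -0.3]
seat world [0.5512 0.1736 0.1439]
z fixed .150 [-0.0121  0.006 ] [-1.1  0.5  1.1  0.4 -1.6  0.1  1.7 -0.4]
[([208, 198, 43, 23, 538], [229.2, 208.8])]
[([379, 289, 21, 39, 294], [388.2, 313.8]), ([371, 290, 11, 20, 74], [375.9, 298.1]), ([352, 303, 22, 17, 207], [362.0, 310.6]), ([349, 318, 28, 14, 147], [362.7, 324.1])]
```

```bash
cat > yel.py <<'E'
from lev import *
from scipy.optimize import least_squares
c=ctrl.camera('wrist')
p=np.array([.5256,-.1927,.2999]);M=R.from_euler('xyz',[3.14,.502,-3.044]).as_matrix()
g=cv2.cvtColor(cv2.imread('pics/w6.png'),cv2.COLOR_BGR2GRAY)
raw=[(212.7,221.2),(424.5,213.5),(226,234.5),(410.7,229.8)]
ref=cv2.cornerSubPix(g,np.array(raw,np.float32)[:,None],(3,3),(-1,-1),(3,30,.01))[:,0];print(ref.round(1).tolist())
loca=[(-.033,-.061),(-.033,.061),(-.025,-.053),(-.025,.053)]
def W(q,a,y,n):
    yw=q[3];e=np.array([np.cos(yw),np.sin(yw),0]);k=np.array([-e[1],e[0],0]);return o+e*(q[0]+a*.866-n*.5)+k*(q[1]+y)+[0,0,q[2]+a*.5+n*.866]
def res(q,m): return np.ravel([np.subtract(wproj(c,p,M,W(q,a,y,-.055)),z) for (a,y),z in zip(loca,m)])
for m in (raw,ref):
    r=least_squares(lambda q:res([q[0],q[1],q[2],q[3]],m),[-.007,0,.15,yaw]);print('free',r.x[:3].round(4),np.degrees(r.x[3]).round(2),r.fun.round(1))
    for z in (.144,.148): r=least_squares(lambda q:res([q[0],q[1],z,yaw],m),[-.007,0]);print(z,r.x.round(4),r.fun.round(1))
E
python3 yel.py
```

```text
Traceback (most recent call last):
  File "yel.py", line 7, in <module>
    ref=cv2.cornerSubPix(g,np.array(raw,np.float32)[:,None],(3,3),(-1,-1),(3,30,.01))[:,0];print(ref.round(1).tolist())
        ~~~~~~~~~~~~~~~~^^^^^^^^^^^^^^^^^^^^^^^^^^^^^^^^^^^^^^^^^^^^^^^^^^^^^^^^^^^^^
cv2.error: OpenCV(4.12.0) :-1: error: (-5:Bad argument) in function 'cornerSubPix'
> Overload resolution failed:
>  - Layout of the output array corners is incompatible with cv::Mat
>  - Expected Ptr<cv::UMat> for argument 'corners'
```

```bash
sed -i 's/np.array(raw,np.float32)\[:,None\]/np.array(raw,np.float32).reshape(-1,1,2).copy()/' yel.py; python3 yel.py
```

```text
[[211.3000030517578, 221.1999969482422], [423.8999938964844, 214.3000030517578], [225.5, 234.3000030517578], [411.29998779296875, 228.60000610351562]]
free [-0.0077  0.0012  0.1517] 7.9 [-0.5  0.2 -0.   1.1  0.5 -0.1  0.1 -1.1]
0.144 [-0.0018  0.0011] [ 3.9 -1.5 -4.4  1.5  4.3 -2.2 -3.8 -1.5]
0.148 [-0.0049  0.0012] [ 1.6 -1.1 -2.1  1.7  2.3 -1.5 -1.8 -0.9]
free [-0.0084  0.0009  0.1524] 7.91 [-0.1 -0.   0.5  0.1  0.1  0.  -0.6 -0.1]
0.144 [-0.002   0.0008] [ 4.9 -1.8 -4.3  0.4  4.3 -2.2 -4.9 -0.6]
0.148 [-0.0051  0.0009] [ 2.6 -1.4 -2.   0.7  2.3 -1.5 -2.9  0. ]
```

Call:
{"name": "servo_tool", "arguments": {"motion": [[1,-1.5,0,2.5,0],[1,-3,-0.5,5,0],[1,-3,-1,8,0]]}}

```text
time_s: 35.9
ee_pos: [0.4285, -0.1871, 0.3854]
eef_rot: [3.135, 0.72, 3.063]
force: [0.2, -0.4, 0.4]
grip_width: 0.0002
grip_force: 0.0
```

Call:
{"name": "servo_tool", "arguments": {"motion": [[1,0,0,0,5]]}}

```text
time_s: 36.02
ee_pos: [0.4291, -0.1872, 0.3871]
eef_rot: [3.138, 0.724, -3.129]
force: [0.4, 0.8, 0.0]
grip_width: 0.0006
grip_force: 0.0
```

Call:
{"name": "servo_tool", "arguments": {"motion": [[1,0,0,0,5]]}}

```text
time_s: 36.15
ee_pos: [0.4356, -0.1774, 0.3936]
eef_rot: [3.138, 0.705, -3.057]
force: [-0.1, -0.1, -0.1]
grip_width: 0.0006
grip_force: 0.0
```

Call:
{"name": "servo_tool", "arguments": {"motion": [[1,0,0,0,5]]}}

```text
time_s: 36.28
ee_pos: [0.4442, -0.1637, 0.4049]
eef_rot: [-3.141, 0.685, -2.985]
force: [-1.4, -0.1, -0.9]
grip_width: 0.0004
grip_force: 0.0
```

```bash
python3 tp.py; python3 -c "
from lev import *
t=ctrl.camera('top');g=cv2.cvtColor(t['image'],cv2.COLOR_RGB2GRAY);print(g[177:186:3,364:398:3])
s=ctrl.camera('scene')
for a in (1.35,58.65):
  for r in (.065,.075,.085,.095): 
    X=tip(a,r);print(a,r,*[(np.round(proj(c,X)).astype(int).tolist(),c['image'][int(proj(c,X)[1]),int(proj(c,X)[0])].tolist()) for c in (t,s)])
"
```

```text
36.275 q [-0.488  0.055  1.848  0.591  0.751 -2.554] p [ 0.4442 -0.1637  0.4049] tilt 39.27 az 8.95 xaz 8.97 yz -0.01 grasp [ 0.5568 -0.146   0.2655] F [-1.4 -0.1 -0.9] 0.0004 0.0
tip [-37.2  44.8 250.8] p 129.9 corner 122.5 bar 140.9
[[ 86  84  84  85  80  70  67  66  55  40  56  89]
 [ 56  41  51  64  93 102 141 140 138 136 142 151]
 [137 141 136 140 100  97 101 134 136 136 139 147]]
1.35 0.065 ([376, 181], [97, 99, 105]) ([225, 259], [149, 132, 100])
1.35 0.075 ([377, 181], [90, 93, 99]) ([224, 256], [220, 173, 65])
1.35 0.085 ([377, 180], [99, 100, 108]) ([224, 252], [195, 195, 190])
1.35 0.095 ([378, 179], [49, 50, 54]) ([224, 249], [200, 200, 195])
58.65 0.065 ([378, 205], [237, 234, 234]) ([239, 254], [234, 236, 236])
58.65 0.075 ([379, 208], [34, 33, 39]) ([241, 250], [234, 236, 236])
58.65 0.085 ([379, 211], [36, 41, 45]) ([243, 246], [234, 235, 236])
58.65 0.095 ([380, 214], [33, 33, 37]) ([245, 242], [234, 235, 237])
```

Call:
{"name": "servo_tool", "arguments": {"motion": [[0,-1,5.5,1,0],[0,-2.5,11,1.5,0],[0,-4.5,16.5,1.5,0],[0,-6.5,22,1.5,0],[0,-11,23,1.5,0]]}}

```text
time_s: 37.0
ee_pos: [0.3333, 0.0679, 0.4191]
eef_rot: [3.141, 0.686, -2.984]
force: [0.0, 0.6, -0.4]
grip_width: 0.0473
grip_force: 0.0
```

Call:
{"name": "servo_tool", "arguments": {"motion": [[0,-59,-9,0,0],[0,-59,-9,0,0]]}}

```text
time_s: 37.25
ee_pos: [0.2143, 0.0479, 0.4194]
eef_rot: [-3.141, 0.686, -2.986]
force: [-0.5, -0.4, 0.9]
grip_width: 0.067
grip_force: 0.0
```

Call:
{"name": "servo_tool", "arguments": {"motion": [[0,-59,-9,0,0]]}}

```text
time_s: 37.38
ee_pos: [0.1877, 0.0486, 0.4177]
eef_rot: [-3.139, 0.667, -2.988]
force: [13.2, 9.0, 18.3]
grip_width: 0.0771
grip_force: 0.0
```

Call:
{"name": "servo_tool", "arguments": {"motion": [[0,-59,-9,0,0]]}}

```text
time_s: 37.5
ee_pos: [0.1816, 0.0624, 0.4149]
eef_rot: [-3.129, 0.638, -2.991]
force: [-0.4, -0.8, -0.1]
grip_width: 0.0867
grip_force: 0.0
```

```bash
python3 -c "
from h import *
st()"
```

```text
37.5 q [ 0.142 -0.788  2.375 -0.009  0.917 -1.573] p [0.1816 0.0624 0.4149] tilt 36.56 az 7.45 xaz 8.65 yz -0.57 grasp [0.2879 0.0763 0.2703] F [-0.4 -0.8 -0.1] 0.0867 0.0
```

Call:
{"name": "servo_tool", "arguments": {"motion": [[0,-40,-12,0,0]]}}

```text
time_s: 37.62
ee_pos: [0.1746, 0.073, 0.4128]
eef_rot: [-3.117, 0.613, -2.989]
force: [0.6, -0.6, -0.7]
grip_width: 0.0932
grip_force: 0.0
```

Call:
{"name": "servo_tool", "arguments": {"motion": [[0,-40,-12,0,0]]}}

```text
time_s: 37.75
ee_pos: [0.162, 0.0896, 0.4095]
eef_rot: [-3.099, 0.588, -2.991]
force: [0.6, 0.6, -0.5]
grip_width: 0.094
grip_force: 0.0
```

Call:
{"name": "servo_tool", "arguments": {"motion": [[0,-40,-12,0,0]]}}

```text
time_s: 37.88
ee_pos: [0.1415, 0.1101, 0.4061]
eef_rot: [-3.081, 0.568, -2.992]
force: [-0.9, -0.2, -0.7]
grip_width: 0.0941
grip_force: 0.0
```

```bash
python3 -c "
from h import *
st()"
```

```text
37.875 q [ 0.565 -0.789  2.389 -0.318  1.057 -1.049] p [0.1415 0.1101 0.4061] tilt 32.73 az 2.19 xaz 8.58 yz -2.91 grasp [0.2387 0.1138 0.2547] F [-0.9 -0.2 -0.7] 0.0941 0.0
```

Call:
{"name": "servo_tool", "arguments": {"motion": [[0,5,-3,1,0],[0,9,-8,1,0],[0,11,-13,1,0],[0,11,-16,1,0]]}}

```text
time_s: 38.38
ee_pos: [0.2383, -0.0057, 0.4155]
eef_rot: [-3.084, 0.561, -2.988]
force: [-0.1, 1.4, -0.6]
grip_width: 0.094
grip_force: 0.0
```

Call:
{"name": "servo_tool", "arguments": {"motion": [[0,-6,2.4,0,0],[0,-14,5.6,0,0]]}}

```text
time_s: 38.62
ee_pos: [0.1798, 0.0466, 0.4123]
eef_rot: [-3.081, 0.531, -3.001]
force: [0.2, 0.1, 0.8]
grip_width: 0.0937
grip_force: 0.0
```

Call:
{"name": "servo_tool", "arguments": {"motion": [[0,-14,5.6,0,0]]}}

```text
time_s: 38.75
ee_pos: [0.1666, 0.0743, 0.4118]
eef_rot: [-3.078, 0.514, -2.994]
force: [0.7, 0.3, 0.6]
grip_width: 0.0939
grip_force: 0.0
```

```bash
python3 -c "
from h import *
st()"
```

```text
38.75 q [ 0.266 -0.789  2.372 -0.14   1.059 -1.398] p [0.1666 0.0743 0.4118] tilt 29.66 az 1.04 xaz 8.44 yz -3.18 grasp [0.2556 0.0759 0.2553] F [0.7 0.3 0.6] 0.0939 0.0
```

Call:
{"name": "servo_tool", "arguments": {"motion": [[0,6,-3,0,0],[0,8,-9,0,0],[0,8,-15,0,0],[0,6,-20,0,0],[0,4,-22,0,0],[0,4,-22,0,0]]}}

```text
time_s: 39.5
ee_pos: [0.2212, -0.1258, 0.4188]
eef_rot: [-3.07, 0.497, -3.015]
force: [0.3, 0.9, 1.4]
grip_width: 0.0938
grip_force: 0.0
```

Call:
{"name": "servo_tool", "arguments": {"motion": [[0,-12,4,0,0]]}}

```text
time_s: 39.62
ee_pos: [0.1759, -0.0952, 0.4206]
eef_rot: [-3.074, 0.484, -3.021]
force: [-1.5, 0.3, 1.4]
grip_width: 0.094
grip_force: 0.0
```

Call:
{"name": "servo_tool", "arguments": {"motion": [[0,-12,4,0,0]]}}

```text
time_s: 39.75
ee_pos: [0.1583, -0.0839, 0.4225]
eef_rot: [-3.08, 0.463, -3.024]
force: [13.4, -6.3, 12.0]
grip_width: 0.094
grip_force: 0.0
```

```bash
python3 -c "
from h import *
st()"
```

```text
39.75 q [-0.828 -0.79   2.344  0.348  1.271 -2.552] p [ 0.1583 -0.0839  0.4225] tilt 26.75 az -1.13 xaz 6.72 yz -3.15 grasp [ 0.2393 -0.0855  0.2618] F [13.4 -6.3 12. ] 0.094 0.0
```

Call:
{"name": "servo_tool", "arguments": {"motion": [[0,4,4,0,0],[0,8,8,0,1],[0,12,12,0,2],[0,16,16,0,3],[0,20,20,0,4.5],[0,23.5,23.5,-1,4.5],[0,26.3,24.9,-2.4,4.5],[0,26.3,24.9,-2.4,4.5]]}}

```text
time_s: 40.75
ee_pos: [0.4228, 0.1679, 0.3971]
eef_rot: [-3.078, 0.463, -2.941]
force: [-0.2, 0.6, 1.4]
grip_width: 0.0936
grip_force: 0.0
```

```bash
cat > blue2.py <<'E'
from lev import *
from scipy.optimize import least_squares
s,M=st();p=s['ee_pos'];c=ctrl.camera('wrist');im=c['image'];save(c,'pics/w9.png')
h=cv2.cvtColor(im,cv2.COLOR_RGB2HSV);m=((h[...,0]>3)&(h[...,0]<20)&(h[...,1]>150)&(h[...,2]>60)).astype(np.uint8)
m[:,:200]=0;m[:,440:]=0
n,l,S,ce=cv2.connectedComponentsWithStats(m);i=1+np.argmax(S[1:,4]);m=(l==i);print('box',S[i])
for r in range(S[i,1],S[i,1]+S[i,3],4):
    x=np.nonzero(m[r])[0];print(r,x.min(),x.max(),end=' | ')
print()
for col in range(S[i,0]+4,S[i,0]+S[i,2],10):
    y=np.nonzero(m[:,col])[0];print(col,y.min(),y.max(),end=' | ')
print()
yb=np.radians(11.25);exb=np.array([np.cos(yb),np.sin(yb),0]);eyb=np.array([-exb[1],exb[0],0])
def W(q,a,y,n): return np.array(q)+exb*(a*.866-n*.5)+eyb*y+[0,0,a*.5+n*.866]
q0=[.5478,.1727,.147]
for nm,a,y,n in [('htbR',.015,-.013,.023),('htbL',.015,.013,.023),('btbR',.022,-.05,-.023),('btbL',.022,.05,-.023)]: print(nm,np.round(wproj(c,p,M,W(q0,a,y,n)),1))
E
python3 blue2.py
```

```text
40.75 q [ 0.315  0.031  1.871 -0.161  0.792 -1.354] p [0.4228 0.1679 0.3971] tilt 26.77 az 3.37 xaz 11.52 yz -3.27 grasp [0.5038 0.1727 0.2364] F [-0.2  0.6  1.4] 0.0936 0.0
box [ 254  213  127   64 7259]
213 259 314 | 217 254 379 | 221 254 380 | 225 254 380 | 229 254 380 | 233 254 379 | 237 254 379 | 241 254 379 | 245 254 379 | 249 255 379 | 253 255 379 | 257 255 379 | 261 255 378 | 265 255 378 | 269 292 376 | 273 293 329 | 
258 214 267 | 268 213 267 | 278 213 267 | 288 213 268 | 298 213 276 | 308 213 276 | 318 214 276 | 328 214 275 | 338 214 269 | 348 214 269 | 358 214 269 | 368 214 269 | 378 216 267 | 
htbR [291.4 275.6]
htbL [329.7 276.6]
btbR [253.9 266.7]
btbL [377.5 269.6]
```

Call:
{"name": "servo_tool", "arguments": {"motion": [[0.35,0.8,0,-1.6,0],[0.4,1.8,0,-3.6,0],[0.4,2.8,0,-5.6,0],[0.4,3.7,0,-7.5,0],[0.4,4.3,0,-8.8,0],[0.4,4.3,0,-8.8,0],[1,4.3,0,-8.8,0],[1,4.3,0,-8.8,0],[1,4.3,0,-8.8,0],[1,4.3,0,-8.8,0],[1,4.3,0,-8.8,0]], "squeeze": 45}}

```text
time_s: 42.18
ee_pos: [0.4645, 0.1649, 0.3119]
eef_rot: [-3.079, 0.466, -2.944]
force: [-7.4, 3.7, 8.2]
grip_width: 0.0271
grip_force: 44.4
```

```bash
python3 blue2.py
```

```text
42.175 q [ 0.282  0.222  1.873 -0.18   0.594 -1.345] p [0.4645 0.1649 0.3119] tilt 26.93 az 3.31 xaz 11.30 yz -3.23 grasp [0.5459 0.1697 0.1514] F [-7.4  3.7  8.2] 0.0271 44.4
box [  229   245   187   110 13483]
245 238 321 | 249 231 411 | 253 229 414 | 257 229 415 | 261 229 414 | 265 230 414 | 269 230 414 | 273 230 413 | 277 231 413 | 281 231 413 | 285 231 413 | 289 232 412 | 293 232 412 | 297 232 412 | 301 232 412 | 305 233 411 | 309 233 411 | 313 233 411 | 317 234 410 | 321 235 410 | 325 286 408 | 329 286 345 | 333 286 345 | 337 286 345 | 341 286 345 | 345 286 345 | 349 288 345 | 353 291 342 | 
233 247 313 | 243 245 322 | 253 245 314 | 263 245 289 | 273 245 279 | 283 245 276 | 293 246 353 | 303 246 354 | 313 245 354 | 323 246 354 | 333 246 354 | 343 246 352 | 353 246 276 | 363 246 279 | 373 246 288 | 383 246 315 | 393 246 326 | 403 246 325 | 413 251 286 | 
htbR [289.6 350.9]
htbL [348.3 352.7]
btbR [237.3 320.8]
btbL [411.6 325.4]
```

Call:
{"name": "servo_tool", "arguments": {"motion": [[1,-1.2,-0.25,2.1,0],[1,-2.5,-0.5,4.3,0],[1,-4.4,-0.9,7.8,0],[1,-4.4,-6,8.3,-1],[1,-4,-12,8.3,-2],[1,-3,-18,8.3,-3],[1,-2,-24,8.3,-3.8],[1,-1,-30,8.3,-3.8],[1,0,-34,8.3,-3.8],[1,1,-35.7,8.3,-3.8],[1,1,-35.7,8.3,-3.8]]}}

```text
time_s: 43.6
ee_pos: [0.4747, -0.1933, 0.3936]
eef_rot: [-3.078, 0.464, -3.012]
force: [0.1, 0.5, -3.3]
grip_width: 0.0256
grip_force: 45.0
```

```bash
python3 blue2.py; cat > hand.py <<'E'
from lev import *
from scipy.optimize import least_squares
import sys
c=ctrl.camera('wrist');H=c['hand_eye']
E
python3 -c "
from lev import *
s=ctrl.get_obs();M=R.from_euler('xyz',s['eef_rot']).as_matrix();print(M.round(4).tolist())"
```

```text
43.6 q [-0.487  0.167  1.73   0.281  0.842 -2.317] p [ 0.4747 -0.1933  0.3936] tilt 26.81 az -0.64 xaz 7.41 yz -3.24 grasp [ 0.5559 -0.1942  0.2329] F [ 0.1  0.5 -3.3] 0.0256 45.0
box [  225   246   187   110 13546]
246 276 314 | 250 228 408 | 254 226 411 | 258 226 411 | 262 226 411 | 266 226 410 | 270 226 410 | 274 226 410 | 278 227 410 | 282 227 409 | 286 227 409 | 290 228 409 | 294 228 408 | 298 228 408 | 302 228 408 | 306 229 408 | 310 229 407 | 314 229 407 | 318 230 407 | 322 230 406 | 326 236 400 | 330 288 348 | 334 288 348 | 338 288 348 | 342 288 348 | 346 288 348 | 350 289 347 | 354 293 343 | 
229 249 315 | 239 247 326 | 249 247 326 | 259 247 304 | 269 247 280 | 279 246 277 | 289 247 350 | 299 246 354 | 309 247 355 | 319 247 355 | 329 247 355 | 339 247 354 | 349 247 310 | 359 247 278 | 369 247 284 | 379 247 310 | 389 247 326 | 399 247 326 | 409 251 296 | 
htbR [691.6 272.5]
htbL [705.3 270.6]
btbR [639.4 270.1]
btbL [693.8 264.1]
[[-0.8867, -0.1015, 0.4511], [-0.1161, 0.9932, -0.0046], [-0.4476, -0.0564, -0.8925]]
```

```bash
cat > hand.py <<'E'
from lev import *
from scipy.optimize import least_squares
c=ctrl.camera('wrist');H=c['hand_eye'];s,M=st()
pts=[((.015,-.013,.023),(288,355.5)),((.015,.013,.023),(348.5,355.5)),((.022,-.05,-.023),(229.5,326.5)),((.022,.05,-.023),(407.5,326.5))]
# block axes in tool frame: bx = -(cos g) X - sin g Z.., bz = up ; g = pitch of block normal relative to -tool z
def B(q,a,y,n):
    g=q[3];bx=np.array([-np.cos(g),0,np.sin(g)]);bz=np.array([-np.sin(g),0,-np.cos(g)])
    return np.array(q[:3])+bx*a+np.array([0,1,0])*y+bz*n
def pr(P):
    q=H[:3,:3].T@(P-H[:3,3]);d=np.array([q[0],-q[1],-q[2]]);k=np.arctan2(np.hypot(d[0],d[1]),d[2])/np.hypot(d[0],d[1])*c['fx'];return np.array([c['cx']+d[0]*k,c['cy']+d[1]*k])
def res(q): return np.ravel([pr(B(q,a,y,n))-m for (a,y,n),m in pts])
r=least_squares(res,[0,0,.18,0]);print('tool-frame centre',r.x[:3].round(4),'pitch',np.degrees(r.x[3]).round(2),r.fun.round(1))
for g in (-3,0,3): 
    k=least_squares(lambda q:res([*q,np.radians(g)]),[0,0,.18]);print(g,k.x.round(4),k.fun.round(1))
q=r.x;C=s['ee_pos']+M@q[:3];bz=M@(B([0,0,0,q[3]],0,0,1));by=M[:,1];print('block centre',C.round(4),'bz',bz.round(3),'tilt',np.degrees(np.arccos(bz[2])).round(2),'by',by.round(3))
E
python3 hand.py
```

```text
43.7 q [-0.485  0.165  1.732  0.28   0.842 -2.317] p [ 0.4744 -0.1919  0.3939] tilt 26.83 az -0.55 xaz 7.51 yz -3.24 grasp [ 0.5557 -0.1927  0.2333] F [-0.6  0.1 -2.6] 0.0259 45.0
tool-frame centre [0.0003 0.0012 0.1805] pitch -4.22 [ 0.2  0.   0.1 -0.  -0.3  0.1 -0.2 -0.1]
-3 [1.000e-04 1.200e-03 1.809e-01] [ 0.4  0.8 -0.   0.7  0.  -0.9 -0.5 -1. ]
0 [-0.0008  0.0012  0.1819] [ 0.9  2.6 -0.5  2.5  0.8 -3.2 -1.3 -3.3]
3 [-0.0019  0.0012  0.1833] [ 1.4  4.3 -1.   4.2  1.7 -5.3 -2.2 -5.4]
block centre [ 0.5555 -0.1915  0.2326] bz [-0.515 -0.004  0.857] tilt 31.02 by [-0.102  0.993 -0.057]
```

Call:
{"name": "servo_tool", "arguments": {"motion": [[1,1.2,0.3,-2.2,1],[1,2.5,0.55,-4.4,1.7],[1,2.5,0.55,-4.4,1.7],[1,3.1,0.65,-5.5,1.7],[1,3.75,0.72,-6.55,1.7],[1,3.75,0.72,-6.55,1.7]]}}

```text
time_s: 44.45
ee_pos: [0.5124, -0.1851, 0.328]
eef_rot: [-3.078, 0.464, -2.981]
force: [0.4, 0.4, -2.5]
grip_width: 0.0256
grip_force: 45.0
```

```bash
cat >> hand.py <<'E'
nY=np.array([-.4955,-.0655,.866]);S0=np.array([.6032,-.1839,.152]);d=C-.069*bz-(S0-.069*nY);e=np.array([.8587,.1126,.5]);k=np.array([-.131,.991,0])
print('bottom err mm: uphill %.1f lateral %.1f height %.1f'%tuple(1e3*np.array([d@e,d@k,d@nY])),'yaw by %.2f'%np.degrees(np.arctan2(-by[0],by[1])))
save(c,'pics/w10.png')
im=c['image'];h=cv2.cvtColor(im,cv2.COLOR_RGB2HSV);m=((h[...,0]>3)&(h[...,0]<20)&(h[...,1]>200)&(h[...,2]>60));print('orange rows',[ (np.nonzero(m[200:400,k_])[0].max()+200) for k_ in (250,318,390)])
E
python3 hand.py
```

```text
44.5 q [-0.441  0.309  1.715  0.311  0.715 -2.351] p [ 0.5123 -0.1852  0.3285] tilt 26.86 az 1.11 xaz 9.21 yz -3.26 grasp [ 0.5936 -0.1837  0.168 ] F [ 0.1 -0.1 -1.9] 0.0257 45.0
tool-frame centre [0.0003 0.0012 0.1805] pitch -4.22 [ 0.2  0.   0.1 -0.  -0.3  0.1 -0.2 -0.1]
-3 [0.     0.0012 0.1809] [ 0.4  0.8 -0.   0.7  0.  -0.9 -0.5 -1. ]
0 [-0.0008  0.0012  0.1819] [ 0.9  2.6 -0.5  2.5  0.8 -3.2 -1.3 -3.3]
3 [-0.002   0.0012  0.1833] [ 1.4  4.3 -1.   4.2  1.7 -5.3 -2.2 -5.4]
block centre [ 0.5934 -0.1825  0.1673] bz [-0.515 -0.019  0.857] tilt 31.05 by [-0.132  0.99  -0.057]
bottom err mm: uphill 0.5 lateral -0.7 height 18.1 yaw by 7.57
orange rows [np.int64(326), np.int64(354), np.int64(326)]
```

Call:
{"name": "servo_tool", "arguments": {"motion": [[1,0.25,0.07,-0.43,0],[1,0.5,0.12,-0.87,0],[1,0.75,0.15,-1.3,0],[1,0.75,0.15,-1.3,0]]}}

```text
time_s: 45.0
ee_pos: [0.5198, -0.1837, 0.3154]
eef_rot: [-3.078, 0.465, -2.981]
force: [0.4, -0.5, -2.2]
grip_width: 0.0262
grip_force: 45.0
```

Call:
{"name": "servo_tool", "arguments": {"motion": [[1,0.13,0.02,-0.22,0],[1,0.13,0.02,-0.22,0]]}}

```text
time_s: 45.25
ee_pos: [0.5209, -0.1837, 0.3149]
eef_rot: [-3.077, 0.466, -2.98]
force: [-10.9, 1.5, 12.4]
grip_width: 0.0256
grip_force: 45.0
```

```bash
python3 hand.py | tail -3
```

```text
block centre [ 0.6023 -0.1811  0.1538] bz [-0.517 -0.019  0.856] tilt 31.14 by [-0.132  0.99  -0.058]
bottom err mm: uphill 1.7 lateral -0.5 height 2.0 yaw by 7.57
orange rows [np.int64(324), np.int64(354), np.int64(324)]
```

Call:
{"name": "servo_tool", "arguments": {"motion": [[0.5,0,0,0,0],[0.4,0,0,0,0],[0.4,0,0,0,0],[0.4,-1,-0.1,2,0],[0.4,-2.5,-0.2,5,0],[0.4,-4,-0.3,8,0],[0.4,-4,-0.3,8,0]]}}

```text
time_s: 46.18
ee_pos: [0.4807, -0.1866, 0.3956]
eef_rot: [-3.075, 0.469, -2.98]
force: [-0.4, -0.8, -0.3]
grip_width: 0.0568
grip_force: 0.0
```

```bash
sed -e 's/11.25/7.6/' -e 's/q0=.*/q0=[.6032,-.1839,.152]/' blue2.py > y2.py; python3 y2.py
```

```text
46.175 q [-0.471  0.172  1.72   0.288  0.846 -2.335] p [ 0.4807 -0.1866  0.3956] tilt 27.10 az 0.84 xaz 9.26 yz -3.41 grasp [ 0.5627 -0.1854  0.2354] F [-0.4 -0.8 -0.3] 0.0568 0.0
box [ 260  208  129   66 7488]
208 265 306 | 212 260 385 | 216 260 388 | 220 260 388 | 224 260 388 | 228 260 388 | 232 260 387 | 236 260 387 | 240 260 387 | 244 260 387 | 248 260 386 | 252 260 386 | 256 261 386 | 260 261 386 | 264 291 385 | 268 301 339 | 272 304 338 | 
264 209 262 | 274 208 263 | 284 208 263 | 294 208 264 | 304 209 272 | 314 209 272 | 324 209 273 | 334 210 273 | 344 210 266 | 354 211 266 | 364 211 267 | 374 211 267 | 384 212 266 | 
htbR [296.  278.5]
htbL [335.3 280.2]
btbR [256.  267.7]
btbL [382.4 272.9]
```

```bash
cat >> y2.py <<'E'
yb=np.radians(7.6)
pts=[((.015,-.013,.023),(301.5,272.5)),((.015,.013,.023),(339.5,273.5)),((.022,-.05,-.023),(260.5,263)),((.022,.05,-.023),(386.5,267.5))]
def res(q): return np.ravel([np.subtract(wproj(c,p,M,W(q,a,y,n)),m_) for (a,y,n),m_ in pts])
r=least_squares(res,q0);d=r.x-np.array(q0);print(r.x.round(4),r.fun.round(1),'uphill,lat,height mm',(1e3*np.array([d@(exb*.866+[0,0,.5]),d@eyb,d@(-.5*exb+[0,0,.866])])).round(1))
E
python3 y2.py | tail -1
```

```text
[ 0.601  -0.1807  0.1457] [-0.3 -0.2  0.8  0.3 -0.1 -0.3 -0.5  0.2] uphill,lat,height mm [-4.6  3.5 -4.6]
```

Call:
{"name": "servo_tool", "arguments": {"motion": [[1,-4,3,0,0],[1,-9,8,0,0],[1,-12.6,13,0,0],[1,-12.6,19,0,0],[1,-12.6,25,-1,1],[1,-12.6,30,-4,2],[1,-12.6,33.6,-8,2],[1,-12.6,33.6,-13,2],[1,-12.6,33.6,-13.5,2]]}}

```text
time_s: 47.4
ee_pos: [0.3542, 0.1496, 0.2556]
eef_rot: [-3.076, 0.458, -2.944]
force: [-0.1, -0.0, 0.7]
grip_width: 0.0001
grip_force: 0.0
```

```bash
cat > tb.py <<'E'
from h import *
s,M=st();t=s['ee_pos']+.199*M[:,2];print('tip rel seat',(loc(t,np.radians(11.25),np.array([.5478,.1727,0]))*1e3).round(1))
c=ctrl.camera('wrist');h=cv2.cvtColor(c['image'],cv2.COLOR_RGB2HSV);m=(((h[...,0]<3)|(h[...,0]>174))&(h[...,1]>170)&(h[...,2]>70)).astype(np.uint8)
n,l,S,ce=cv2.connectedComponentsWithStats(m);print([(S[i].tolist(),ce[i].round(1).tolist()) for i in range(1,n) if S[i,4]>80])
from lev import wproj
e=np.array([np.cos(.19635),np.sin(.19635),0]);P=np.array([.5478,.1727,.0608])+e*.0186
for a in (58.65,45,30,-0.0+1.35): 
    A=np.radians(a);print(a,np.round([wproj(c,s['ee_pos'],M,P+e*(-r*np.sin(A))+[0,0,r*np.cos(A)]) for r in (.105,.058)],1).tolist())
E
python3 tb.py
```

```text
47.4 q [ 0.327  0.098  2.187 -0.298  0.427 -1.182] p [0.3542 0.1496 0.2556] tilt 26.47 az 2.92 xaz 11.32 yz -3.35 grasp [0.4343 0.1537 0.0944] F [-0.1 -0.   0.7] 0.0001 0.0
tip rel seat [-106.6    2.3   77.4]
[([378, 244, 23, 21, 377], [389.2, 253.6]), ([314, 399, 8, 16, 86], [317.5, 405.3])]
58.65 [[309.4, 387.6], [314.8, 382.0]]
45 [[308.2, 431.2], [314.3, 402.0]]
30 [[308.1, 469.4], [314.0, 421.1]]
1.35 [[310.4, 504.9], [314.8, 444.0]]
```

Call:
{"name": "servo_tool", "arguments": {"motion": [[1,1.6,0.3,0,0],[1,3.2,0.65,0,0],[1,4.2,0.8,0.9,0],[1,5.2,1,1.8,0],[1,6.2,1.2,2.8,0]]}}

```text
time_s: 48.08
ee_pos: [0.4177, 0.1613, 0.2884]
eef_rot: [-3.078, 0.467, -2.947]
force: [-0.6, 0.2, -0.5]
grip_width: 0.0003
grip_force: 0.4
```

Call:
{"name": "servo_tool", "arguments": {"motion": [[1,1,0.2,1,0],[1,2,0.4,1.8,0],[1,2.9,0.6,2.5,0]]}}

```text
time_s: 48.45
ee_pos: [0.4467, 0.1676, 0.3123]
eef_rot: [-3.078, 0.466, -2.946]
force: [-0.8, 0.4, -0.0]
grip_width: 0.0008
grip_force: 0.0
```

```bash
python3 tb.py
```

```text
48.45 q [ 0.299  0.189  1.913 -0.198  0.591 -1.313] p [0.4467 0.1676 0.3123] tilt 26.92 az 3.09 xaz 11.21 yz -3.28 grasp [0.5281 0.1719 0.1518] F [-0.8  0.4 -0. ] 0.0008 0.0
tip rel seat [-11.    1.9 134.8]
[([381, 84, 23, 14, 271], [392.3, 90.7])]
58.65 [[310.0, 170.9], [316.1, 209.9]]
45 [[308.2, 224.0], [315.4, 233.4]]
30 [[307.7, 285.6], [315.2, 260.1]]
1.35 [[310.5, 368.5], [316.0, 301.7]]
```

Call:
{"name": "servo_tool", "arguments": {"motion": [[1,-2,-0.4,1,0],[1,-5,-1,4,0],[1,-9,-2,8,0],[1,-12,-2.5,12,0],[1,-12,-2.5,12,0]]}}

```text
time_s: 49.12
ee_pos: [0.3248, 0.1423, 0.4344]
eef_rot: [-3.079, 0.471, -2.946]
force: [0.3, 0.4, -0.5]
grip_width: 0.0005
grip_force: 0.0
```

```bash
python3 tb.py; python3 -c "
from lev import *
t=ctrl.camera('top');s=ctrl.camera('scene')
for c,b0 in ((t,cv2.imread('pics/top0.png')[:,:,::-1]),(s,cv2.imread('pics/scene0.png')[:,:,::-1])):
    h=cv2.cvtColor(c['image'],cv2.COLOR_RGB2HSV)
    for nm,m in (('orange',(h[...,0]>4)&(h[...,0]<18)&(h[...,1]>190)&(h[...,2]>150)),('red',((h[...,0]<3)|(h[...,0]>174))&(h[...,1]>190)&(h[...,2]>90))):
        n,l,S,ce=cv2.connectedComponentsWithStats(m.astype(np.uint8));print(nm,[(S[i].tolist(),ce[i].round(0).tolist()) for i in range(1,n) if S[i,4]>12])
    X=tip(58.65,.09);u,v=np.round(proj(c,X)).astype(int);print('yellow lever OFF px',c['image'][v,u]); 
    e=np.array([np.cos(.19635),np.sin(.19635),0]);P=np.array([.5478,.1727,.0608])+e*.0186
    print('blue ON px',np.round([proj(c,P+[0,0,r]) for r in (.07,.1)]).tolist())
    d=np.abs(c['image'].astype(int)-b0).sum(2)>90;k=cv2.morphologyEx(d.astype(np.uint8),cv2.MORPH_OPEN,np.ones((4,4)));n,l,S,ce=cv2.connectedComponentsWithStats(k);print('changed',[S[i].tolist() for i in range(1,n) if S[i,4]>60])
"
```

```text
49.125 q [ 0.335 -0.255  2.037 -0.16   0.906 -1.347] p [0.3248 0.1423 0.4344] tilt 27.23 az 3.30 xaz 11.22 yz -3.22 grasp [0.407  0.147  0.2743] F [ 0.3  0.4 -0.5] 0.0005 0.0
tip rel seat [-134.5    1.1  257.4]
[([366, 155, 14, 11, 125], [372.5, 159.7])]
58.65 [[326.2, 218.8], [327.7, 234.8]]
45 [[325.6, 245.7], [327.4, 247.9]]
30 [[325.2, 275.6], [327.2, 262.5]]
1.35 [[325.4, 320.5], [327.2, 285.9]]
orange [([355, 178, 41, 21, 529], [376.0, 187.0])]
red [([224, 201, 8, 6, 37], [228.0, 203.0])]
yellow lever OFF px [232 228 228]
blue ON px [[228.0, 203.0], [226.0, 201.0]]
changed [[356, 179, 42, 21, 628], [209, 198, 51, 45, 1065], [375, 203, 11, 19, 147], [390, 214, 18, 9, 113], [400, 229, 13, 15, 147], [264, 247, 15, 17, 164], [179, 264, 95, 48, 2920], [129, 313, 148, 148, 9762], [309, 314, 80, 48, 2185], [349, 364, 73, 47, 2429], [0, 382, 83, 29, 1532], [0, 412, 213, 68, 9414], [349, 413, 36, 21, 454], [393, 413, 53, 48, 1490], [256, 447, 13, 16, 115], [344, 446, 12, 15, 127], [261, 463, 31, 17, 336], [214, 464, 41, 16, 470], [334, 464, 24, 16, 267], [411, 464, 49, 16, 682]]
orange 
[... 280 characters left out ...]
 [376.0, 304.0])]
yellow lever OFF px [225 226 225]
blue ON px [[377.0, 315.0], [378.0, 306.0]]
changed [[443, 0, 58, 45, 1297], [558, 2, 67, 33, 1140], [496, 18, 34, 57, 709], [423, 38, 58, 67, 2176], [588, 50, 52, 43, 1616], [474, 56, 15, 50, 373], [479, 64, 65, 94, 2196], [311, 106, 70, 136, 4007], [631, 107, 9, 22, 130], [459, 122, 13, 24, 241], [374, 124, 12, 14, 141], [471, 125, 7, 19, 98], [430, 128, 24, 15, 213], [407, 133, 35, 31, 636], [455, 152, 41, 29, 530], [609, 164, 31, 34, 647], [365, 174, 14, 13, 135], [465, 179, 101, 88, 2325], [456, 181, 8, 14, 76], [403, 186, 22, 36, 407], [605, 209, 14, 20, 161], [203, 237, 28, 38, 557], [236, 257, 16, 23, 213], [350, 289, 51, 50, 1450]]
```

```bash
python3 -c "
from station import ctrl
print(ctrl.hand_in())"
```

```text
the job is handed in; nothing more can be done
None
```

I handed the job in at about 49 s: yellow lever at OFF, orange block released in the yellow cradle, then blue lever at ON. The final camera checks agreed with all three, but hand-in returned no verdict, and joint 6 sat at about -2.554 rad several times against its stated -2.55 limit.

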